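# Cap a vial with one turn of the press's handwheel

### The job

Slide the carriage with the vial fully in under the ram of the capping press, then turn the handwheel by its red grip anticlockwise (seen from above) through to the end of its one full turn, so that the ram presses the cap fully down and comes right back up and the wheel comes to rest at its home stop with the index flag pushed fully out. Feel for both stops and meet them gently, never forcing carriage or wheel, then let go and leave everything else on the bench where it is.

Things in the scene. Friction and masses are not known exactly. Their poses are not given: they have to be found in the camera images.
- press: Hand-cranked vial press screwed to the bench: black base 200 (x) by 360 (y) by 20 mm; origin: middle of the base's underside; front to its -x. At y = -100 mm a white gearbox (top 92 mm up) carries a flat steel handwheel 156 mm across. At y = +110 mm stand column and head (front at x = +10 mm, 70 mm wide, 185 to 240 mm up) with the ram, and the carriage below it slides along x.
- hub (a point): Centre of the handwheel's hub, on its upright axis (at x = -40, y = -100 mm of the press), 124 mm above the bench. The wheel is turned anticlockwise from above and stays where it is left. It takes about 4 N at the grip, up to 10 N while the cap is pressed, up to 8 N near the end where it pushes the index flag out over some 11 degrees; then comes the solid home stop.
- crank (a point): Middle of the red upright crank grip on the wheel: 22 mm across, 44 mm tall, freely spinning on its pin, its axis 60 mm from the wheel's axis, this point 145 mm above the bench; the wheel's upper face is at 116 mm. The wheel has been left 15 to 49 degrees on from home, so 311 to 345 degrees of the turn remain: its end has to be felt.
- carriage_knob (a point): Middle of the black upright knob on the carriage's front end: cylinder 20 mm across and 34 mm tall (57 to 91 mm above the bench), this point 74 mm above the bench, 115 mm in front of the vial's axis. The knob stays fixed on the carriage.
- carriage (a joint): Position of the carriage along the press's +x, m: 0 drawn right out, 0.060 fully in, just meeting its sprung stop, where the vial stands under the ram. Takes about 3 N to slide; stays where it is left.
- ram (a joint): How far the ram has come down, m: 0 fully up (wheel home), 0.026 at the bottom of the stroke. It is lowest at half the turn.
- cap (a joint): How far the aluminium cap (20 mm across) has been pressed down on the amber vial in the carriage, m: 0 loosely on, about 0.0045 when fully pressed by a whole stroke. Takes about 30 N, which the ram gives. The cap's top stands 119 mm above the bench before pressing; the vial is clamped in the carriage.
- vial_b: loose amber glass vial with aluminium cap, 23 mm across, 72 mm tall, upright, in front of the press (bystander; origin: centre of its underside)
- vial_c: loose clear glass vial with blue cap, 23 mm across, 72 mm tall, upright (bystander; origin: centre of its underside)
- cap_tray: white two-bay tray, 110 x 80 x 28 mm (bystander; origin: centre of its underside)
- solvent: amber bottle, 80 mm across, 180 mm tall (bystander; origin: centre of its underside)
- beaker: open glass beaker, 72 mm across, 90 mm tall (bystander; origin: centre of its underside)
- capjar: white jar, 60 mm across, 70 mm tall (bystander; origin: centre of its underside)
- spatula: steel spatula about 180 mm long, lying flat (bystander; origin: centre of its underside, at the middle of its length)
- ram_foot (a point): Centre of the ram's flat steel foot, 28 mm across, facing down; 140 mm above the bench when fully up, on the vial's axis when the carriage is fully in.
- flag (a joint): Red index flag, 20 mm wide, at the wheel's rim on the press's -y side, m: 0 in, pushed outward by the wheel itself to 0.005 as the turn is completed at the home stop. Stays where it is left; leave it to the wheel.
- clutch (a joint): Twist of the handwheel's sprung overload coupling, rad: 0 unloaded, positive when the wheel is driven anticlockwise harder than it yields; about 0.003 for every N along the path at the crank grip. Beyond 0.055 (some 18 N) the press is being forced.
- buffer (a joint): How far the carriage's sprung rubber end stop is pushed in, m: 0 at rest, 0.001 for every 4 N; beyond 0.006 (24 N) the carriage is being forced.

How it is judged:
By the outcome, as a careful person would: the job done as asked, in the order asked, and still so for the second after the job is handed in, with the robot touching nothing.
It also fails if it takes over 72 s, if anything falls off the work surface, if the arm or the gripper's body presses on something with over 40 N, if the wrist force passes 120 N, or if a joint passes its speed limit or range.

### The arm

A 7-joint arm with a two-finger parallel gripper is mounted at the origin on the work surface. World frame = base frame: x ahead of the robot, y to its left, z up, the work surface at z = 0. Lengths are in mm, angles in degrees, forces in N, time in s.
With the tool pointing down it reaches from about 425 to 800 mm from the base axis. Payload 8.3 kg.
Tool frame: the origin (TCP) lies at the very end of the fingers, on their centre line; the grasp point (between the pads) lies 19 mm behind it; z points along the fingers, y is the direction in which the jaws open and shut (so a half turn about z gives the same grasp; the last joint's range is limited). The gripper opens to 85 mm and grips with 20 to 120 N. Pads are 22 mm wide; open, the fingers measure 114 mm over their backs; the gripper's body (76 mm by 85 mm) begins 54 mm behind the grasp point. The pads swing forward as they close: fully open they stand 13 mm farther back than shut.
Start: joints at [65.438, 21.967, 0.94, 78.501, -0.361, 79.538, -2.664], TCP at [223.596, -583.616, 231.279] pointing down, gripper open.
Joint ranges: [-169.22, 169.22], [-14.56, 117.87], [-87.37, 89.26], [10.42, 133.3], [-82.24, 262.24], [0.94, 117.77], [-172.7, 172.7]. Speed limits (degrees/s): [136.94, 136.94, 172.46, 172.46, 180, 180, 180].

### API

Orientations are given as [roll, pitch, yaw] about the fixed x, y, z axes, in that order (R = Rz(yaw) Ry(pitch) Rx(roll)).
In Python, from workcell import manip, imaging gives the robot as it stands.
- The arm moves only by the tool send_rows, never from a script. Its argument "targets" is a list of rows, each a list of 3 entries, a list of its own where there are three numbers: the shift along the world's x, y, z in m, then the turn, a rotation vector about the world's x, y, z in rad, then the gripper command: -1 is shut, 1 is fully open, values between are in proportion. In form: [[[tx, ty, tz], [rx, ry, rz], gripper], ...]. A call has 1 to 20 rows; each row is the pose to reach, as a shift and turn from the pose measured when the call began; what a row does not reach only later rows make up. A row lasts 1/10 s, in which the tool goes at most 50 mm and 8.59 degrees, less where a joint would pass 70% of its speed; a pose out of reach is approached as far as the arm can. A call with a gripper value outside its range is refused whole. The fingers move at their own pace and stop on an object; "newtons" is the grip in N (left out, the last holds). Time passes only in rows, so rows that repeat a pose let the fingers close. It gives the time, the measured TCP pose, the force and the opening at its end, in the units of the state.
- manip.sense(): the state, without advancing time (a new reading comes with each control period).
- imaging.read_camera(name): name is "side" or "top" or "wrist"; returns (picture, depth): 400x640x3 uint8, red, green, blue; 400x640 float32, mm along the optical axis (not along the pixel's ray), 0 where there is no reading.
- imaging.camera_info(name): a dict with "vertical_fov" (degrees; the focal length in pixels is half the picture's height over the tangent of half this angle, whatever the lens; pixels are square), "cx", "cy" (the principal point, pixels), "pose" (4x4, takes a point from camera to world coordinates). Camera axes: x right, y down, z forward; pixel columns grow to the right and rows downward; lengths in mm; the calibration is good to about 2 mm. A picture is of the moment at which its call begins: read the wrist's pose just before it. camera_info takes no time and is no camera call; for the wrist camera it gives the pose at the moment of the call.
- manip.sign_off(): hands the job in, once; it reports no verdict.
The state is a dict: "time_s": time; "qpos": joint angles; "qd": joint speeds; "tau": joint torques, N m; "ee_pos": TCP position; "tool_rot": TCP orientation; "force": force on the tool from outside, world axes, zero at the start; "torque": the same for the moment, N m; "opening": finger opening in mm.
Only numpy, scipy, OpenCV 4.12 (cv2) and the standard library are available. Lean on these libraries where they do the work, as an engineer would, in place of code of your own. Each camera call takes 0.05 s, during which the arm holds its last target.

## Working session

There is one attempt and no reset: what is moved stays moved. The work goes in short steps, Python scripts to look and compute and a tool call to move; the robot and the scene stay as the last step left them, time stands still between calls to the robot, and variables do not carry over. Pictures are saved under pics/ and viewed, and the job is handed in when it is done.

Besides the shell and the picture viewer there is one more tool, called after "Call:" by a JSON object that holds its "fn" and its "kwargs". send_rows: Moves the arm, as the interface text tells. Its arguments: {"type":"object","properties":{"targets":{"type":"array","items":{"type":"array"}},"newtons":{"type":"number"}},"required":["targets"]}

```bash
ls; mkdir -p pics; cat > h.py <<'E'
import numpy as np, cv2
from workcell import manip, imaging
def grab(n,tag):
    info=imaging.camera_info(n); p,d=imaging.read_camera(n)
    cv2.imwrite(f'pics/{tag}.png',cv2.cvtColor(p,cv2.COLOR_RGB2BGR)); np.savez(f'{tag}.npz',p=p,d=d,fov=info['vertical_fov'],cx=info['cx'],cy=info['cy'],T=np.array(info['pose']))
    return p,d,info
def load(tag): return np.load(f'{tag}.npz')
def ray(s,u,v):
    f=200/np.tan(np.radians(float(s['fov']))/2)
    d=s['T'][:3,:3]@np.array([(u-s['cx'])/f,(v-s['cy'])/f,1.]); return s['T'][:3,3],d
def onz(s,u,v,z):
    o,d=ray(s,u,v); return o+d*(z-o[2])/d[2]
def pt(s,u,v):
    o,d=ray(s,u,v); return o+d*s['d'][int(round(v)),int(round(u))]
def tri(s1,a,s2,b):
    o1,d1=ray(s1,*a);o2,d2=ray(s2,*b)
    A=np.stack([d1,-d2],1);t=np.linalg.lstsq(A,o2-o1,rcond=None)[0]
    p,q=o1+t[0]*d1,o2+t[1]*d2
    return (p+q)/2,np.linalg.norm(p-q)
E
python3 - <<'E'
from h import *
print(manip.sense())
for n in ['side','top','wrist']:
    p,d,i=grab(n,n+'0'); print(n,i)
E
```

```text
pics
{'time_s': 0.0, 'qpos': array([65.43798944, 22.01612876,  0.93966561, 78.56395859, -0.36144139,
       79.5391257 , -2.66726856]), 'qd': array([-0.0045769 ,  0.09740303, -0.03471679, -0.05568539,  0.01087799,
       -0.05841981, -0.06615514]), 'tau': array([ 6.43746466e-05, -6.27597213e+01,  8.44356883e-01, -3.71819651e+01,
        1.65676576e-02,  1.41531072e-02,  4.20850563e-05]), 'ee_pos': array([ 223.38415845, -583.1487173 ,  230.2486133 ]), 'tool_rot': array([-1.79883650e+02,  2.35371047e-03,  2.09572457e+01]), 'force': array([0.47726323, 0.1754702 , 0.68320759]), 'torque': array([-0.01141636,  0.02069644,  0.03892733]), 'opening': 85.35887019428853}
side {'vertical_fov': 45.7479904870544, 'cx': 312.3596535004363, 'cy': 197.82031292870573, 'pose': array([[-8.25138137e-01, -3.89168031e-01,  4.09506165e-01,
         6.22168821e+00],
       [-5.64911832e-01,  5.62425244e-01, -6.03781805e-01,
         7.25797980e+02],
       [ 4.65597199e-03, -7.29538271e-01, -6.83924143e-01,
         9.45422409e+02],
       [ 0.00000000e+00,  0.00000000e+00,  0.00000000e+00,
         1.0000000
[... 193 characters left out ...]

       [-9.99852540e-01, -1.56602884e-02,  7.04649100e-03,
        -3.55683528e+01],
       [-6.02159798e-03, -6.45553167e-02, -9.97895962e-01,
         1.51033256e+03],
       [ 0.00000000e+00,  0.00000000e+00,  0.00000000e+00,
         1.00000000e+00]])}
wrist {'vertical_fov': 59.222195156657506, 'cx': 311.6771727673434, 'cy': 199.1679161680586, 'pose': array([[ 3.58291523e-01, -8.99944432e-01, -2.48449601e-01,
         2.85214639e+02],
       [-9.33607420e-01, -3.45966789e-01, -9.31888755e-02,
        -5.58573346e+02],
       [-2.09050128e-03,  2.65343175e-01, -9.64151767e-01,
         3.73587537e+02],
       [ 0.00000000e+00,  0.00000000e+00,  0.00000000e+00,
         1.00000000e+00]])}
```

View pics/side0.png

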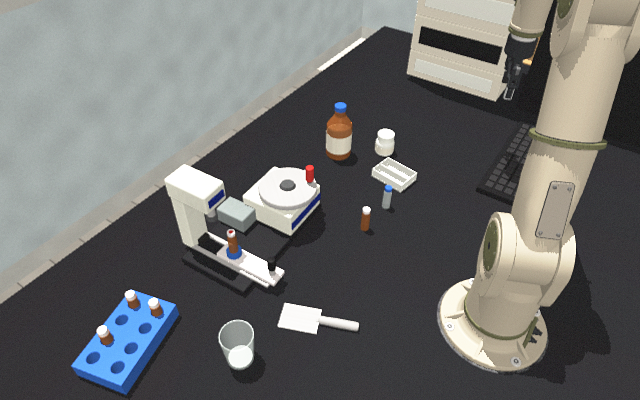

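View pics/top0.png

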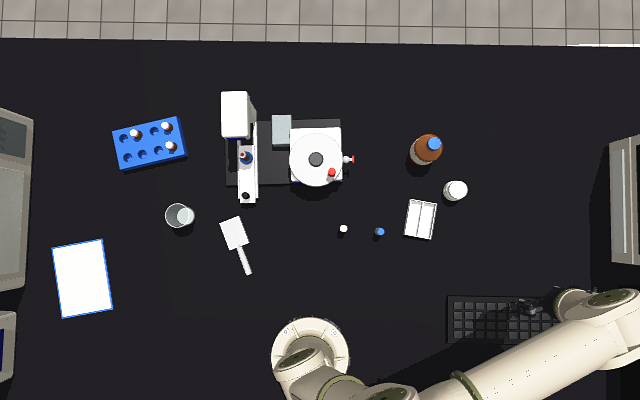

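View pics/wrist0.png

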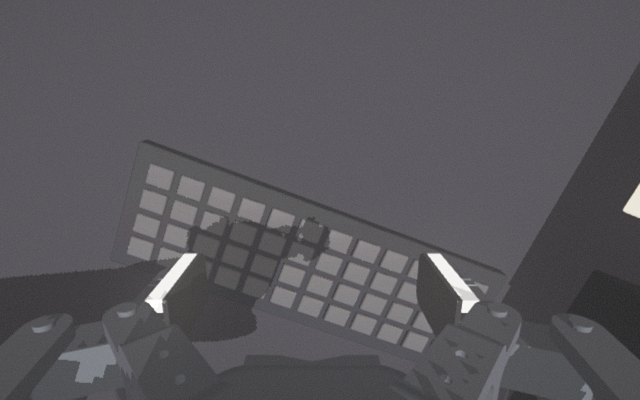

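The side view shows the press with the knob near (271,266), the grip near (310,175) and the hub near (287,185). In the top view the knob is at (245,196), the grip at (331,172), the hub at (316,159) and the flag at (352,159).

```bash
python3 - <<'E'
from h import *
S=load('side0');T=load('top0')
for n,z,v in [('knob',91,(245,196)),('grip',167,(331.5,172)),('hub',130,(316,159)),('flag',110,(352,159)),('cap',119,(246,156)),('vialb',72,(343.5,229)),('vialc',72,(380,232)),('headL',240,(223,92)),('headR',240,(247,92)),('headfront',240,(235,137)),('cr',20,(340,120)),('cl',20,(340,186)),('spat',5,(240,240))]:
    print(n,onz(T,*v,z).round(1),pt(T,*v).round(1))
# red masks
for s,n in ((S,'side'),(T,'top')):
    hsv=cv2.cvtColor(s['p'],cv2.COLOR_RGB2HSV)
    m=(((hsv[...,0]<6)|(hsv[...,0]>174))&(hsv[...,1]>180)&(hsv[...,2]>80)).astype(np.uint8)
    k,l,st,c=cv2.connectedComponentsWithStats(m)
    for i in range(1,k):
        if st[i,4]>4: print(n,st[i],c[i].round(1))
print('tri knob',tri(T,(245,196),S,(271,262)))
print('tri grip',tri(T,(331.5,172),S,(310,169)))
print('tri hub',tri(T,(316,159),S,(287,185)))
# enlarged crops
for s,n,(x,y,w,h) in ((T,'top',(200,80,170,130)),(S,'side',(150,150,190,150))):
    c=cv2.cvtColor(s['p'][y:y+h,x:x+w],cv2.COLOR_RGB2BGR)
    cv2.imwrite(f'pics/{n}0c.png',cv2.resize(c,None,fx=4,fy=4,interpolation=cv2.INTER_CUBIC)) 
E
```

```text
knob [474.  193.3  91. ] [473.8 192.8  94.5]
grip [539.5 -55.1 167. ] [539.7 -55.1 164.4]
hub [579.8 -11.2 130. ] [579.9 -11.2 128.9]
flag [ 584.  -114.1  110. ] [ 585.4 -114.7  100. ]
cap [586.8 188.9 119. ] [590.4 193.1  93. ]
vialb [383.1 -93.9  72. ] [383.1 -94.   70.9]
vialc [ 376.1 -200.5   72. ] [ 376.1 -200.7   70.3]
headL [738.5 234.3 240. ] [738.2 234.1 240.9]
headR [739.4 171.2 240. ] [805.2 210.5  -1.4]
headfront [619.5 199.5 240. ] [621.5 201.5 229. ]
cr [716.2 -80.9  20. ] [716.2 -80.9  20.2]
cl [513.1 -83.7  20. ] [514.9 -84.4  -2.3]
spat [344.1 219.    5. ] [344.  219.3   3.1]
side [306 165   8  17 102] [309.5 174. ]
side [229 231   3   2   5] [230.2 231.6]
top [241 153   3   3   7] [241.7 154. ]
top [329 171   6   5  13] [330.9 173.8]
tri knob (array([476.96618444, 196.51563332,  81.03974875]), np.float64(5.6625623791181585))
tri grip (array([541.49528939, -54.39129728, 160.43051638]), np.float64(3.0530518600574945))
tri hub (array([583.47401925,  -9.84569296, 116.24157023]), np.float64(4.3104801291231))
```

View pics/top0c.png

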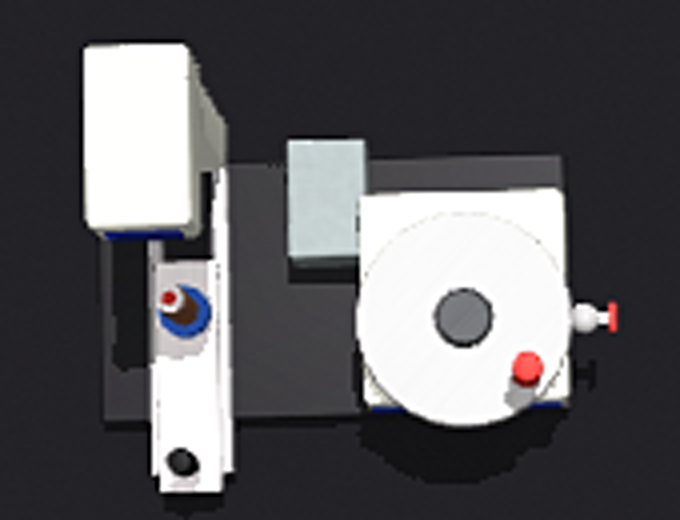

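View pics/side0c.png

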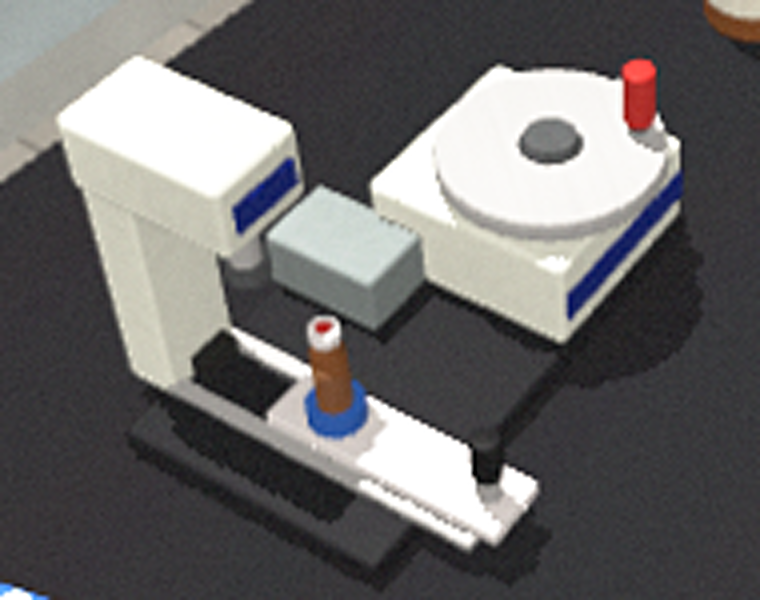

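The top crop shows the wheel, the red grip (≈(331,172)), the flag and the carriage drawn out. The press is almost square to the world. Next I move over the wheel for a close wrist view, with jaws along world x.

Call:
{"fn": "send_rows", "kwargs": {"targets": [[[0.005,0.01,0.01],[0,0,0.05],1],[[0.02,0.03,0.025],[0,0,0.14],1],[[0.04,0.065,0.045],[0,0,0.24],1],[[0.06,0.105,0.05],[0,0,0.34],1],[[0.082,0.145,0.05],[0,0,0.44],1],[[0.105,0.185,0.05],[0,0,0.54],1],[[0.128,0.225,0.05],[0,0,0.64],1],[[0.152,0.265,0.05],[0,0,0.74],1],[[0.175,0.305,0.05],[0,0,0.84],1],[[0.198,0.345,0.05],[0,0,0.94],1],[[0.221,0.385,0.05],[0,0,1.03],1],[[0.244,0.425,0.05],[0,0,1.11],1],[[0.265,0.46,0.05],[0,0,1.17],1],[[0.283,0.49,0.05],[0,0,1.2],1],[[0.294,0.508,0.05],[0,0,1.204],1],[[0.297,0.513,0.05],[0,0,1.204],1],[[0.297,0.513,0.05],[0,0,1.204],1]], "newtons": 60}}

```text
time_s: 1.85
ee_pos: [520.5, -69.8, 280.2]
tool_rot: [-179.9, -0.0, 90.0]
force: [-0.1, 0.1, 0.3]
opening: 85.3
```

```bash
python3 - <<'E'
from h import *
s=manip.sense();print(s['time_s'],s['ee_pos'],s['tool_rot'],s['force'],s['qpos'])
grab('wrist','w1')
E
```

```text
1.85 [520.45378195 -69.79217066 280.17856146] [-1.79875415e+02 -1.22329301e-02  9.00243516e+01] [-0.08213211  0.13088612  0.31603327] [ 30.43210975  10.69877994 -30.46090955  88.09349466   5.43176329
  82.81421937  -0.2604923 ]
```

View pics/w1.png

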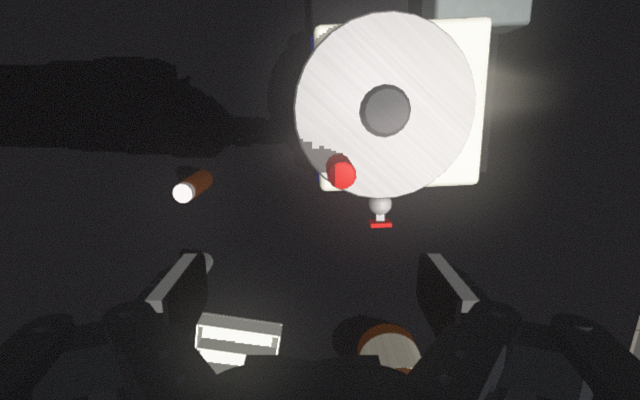

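The wrist view shows the wheel rim centred around (386,105), the hub boss at (385,110), the grip top at (345,175), the flag at (381,224) and vial_b at (183,192).

```bash
python3 - <<'E'
from h import *
s=load('w1');p=s['p'];d=s['d']
c=cv2.cvtColor(p[0:240,280:500],cv2.COLOR_RGB2BGR);cv2.imwrite('pics/w1c.png',cv2.resize(c,None,fx=2.5,fy=2.5,interpolation=cv2.INTER_CUBIC))
vv,uu=np.mgrid[0:400,0:640]
f=200/np.tan(np.radians(float(s['fov']))/2)
R=s['T'][:3,:3];t=s['T'][:3,3]
P=(np.stack([(uu-s['cx'])/f,(vv-s['cy'])/f,np.ones_like(d)],-1)*d[...,None])@R.T+t
np.save('P1.npy',P)
Z=P[...,2]
def circ(m):
    cs,_=cv2.findContours(m.astype(np.uint8),cv2.RETR_EXTERNAL,cv2.CHAIN_APPROX_NONE)
    return max(cs,key=cv2.contourArea)[:,0,:]
red=(p[...,0]>120)&(p[...,1]<90)&(p[...,2]<90)
print('z medians: wheel',np.median(Z[60:80,400:430]),'hub',np.median(Z[105:115,380:390]),'red top z',np.percentile(Z[red&(vv<200)],[50,90,98]))
def fit(XY):
    A=np.c_[2*XY,np.ones(len(XY))];b=(XY**2).sum(1);x=np.linalg.lstsq(A,b,rcond=None)[0];return x[:2],np.sqrt(x[2]+x[0]**2+x[1]**2)
# wheel rim: depth-based mask
for name,m,z in [('wheel',(abs(Z-116)<5)&(uu>280)&(uu<490)&(vv<205),116),('hub',(Z>123)&(Z<140)&(uu>350)&(uu<420)&(vv<145)&(vv>75),None),('gript',red&(vv<200)&(Z>162),None)]:
    z=np.median(Z[m]) if z is None else z
    m=cv2.morphologyEx(m.astype(np.uint8),cv2.MORPH_OPEN,np.ones((3,3)))
    ct=circ(m);ct=ct[ct[:,1]>1]
    XY=np.array([onz(s,u,v,z)[:2] for u,v in ct]);cc,r=fit(XY)
    for _ in range(5):
        e=abs(np.linalg.norm(XY-cc,axis=1)-r);k=e<max(1.5,np.median(e)*2.5);cc,r=fit(XY[k])
    print(name,z,cc,r,k.mean(), m.sum())
fl=red&(vv>210)&(vv<235);print('flag',fl.sum(),np.median(P[fl],0),P[fl].min(0),P[fl].max(0))
# base/gearbox edges orientation: right gearbox edge
E
```

```text
z medians: wheel 116.55553608770498 hub 124.60707649963769 red top z [166.84073626 168.194875   168.92784782]
wheel 116 [579.90429307  -8.50558864] 76.42921182801204 0.8705281090289608 24094
hub 124.59935245397656 [580.31708206  -8.74252689] 18.014326109209104 0.9712230215827338 1588
gript 167.3376681367237 [540.67830972 -53.17057472] 9.476395426700421 0.6417910447761194 227
flag 122 [ 586.5547442  -115.06431977  103.26766457] [ 5.75422712e+02 -1.54844906e+02 -5.50177638e-01] [ 619.52925744 -112.70997451  105.69537134]
```

View pics/w1c.png

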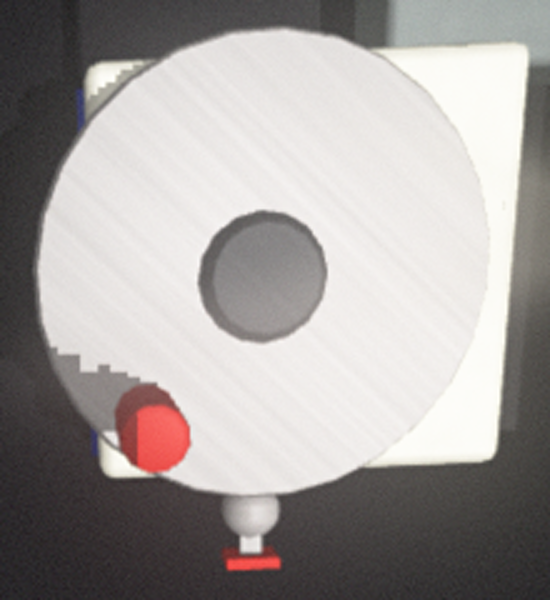

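Call:
{"fn": "send_rows", "kwargs": {"targets": [[[-0.002,0.015,0],[0,0,0],1],[[-0.005,0.045,0],[0,0,0],1],[[-0.01,0.085,0],[0,0,0],1],[[-0.014,0.125,0],[0,0,0],1],[[-0.018,0.16,0],[0,0,0],1],[[-0.02,0.185,0],[0,0,0],1],[[-0.02,0.195,0],[0,0,0],1],[[-0.02,0.195,0],[0,0,0],1]]}}

```text
time_s: 2.7
ee_pos: [499.7, 124.8, 280.3]
tool_rot: [-179.9, 0.0, 90.0]
force: [0.8, 0.2, 0.6]
opening: 85.3
```

```bash
python3 - <<'E'
from h import *
s=manip.sense();print(s['time_s'],s['ee_pos'],s['tool_rot'],s['force'])
grab('wrist','w2')
s=load('w2');d=s['d'];vv,uu=np.mgrid[0:400,0:640]
f=200/np.tan(np.radians(float(s['fov']))/2)
P=(np.stack([(uu-s['cx'])/f,(vv-s['cy'])/f,np.ones_like(d)],-1)*d[...,None])@s['T'][:3,:3].T+s['T'][:3,3]
np.save('P2.npy',P)
E
```

```text
2.7 [499.74434755 124.75122056 280.31282995] [-1.79879780e+02  2.04768414e-02  9.00098764e+01] [0.80811019 0.2443677  0.58452062]
```

View pics/w2.png

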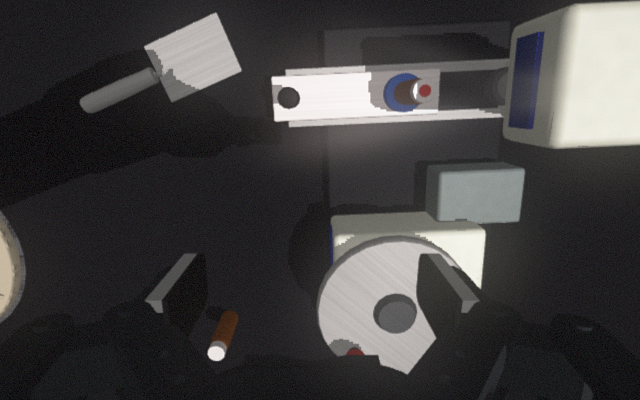

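The knob is at (288,97), the cap at (423,90), with the carriage and rails running almost horizontally in the image. The spatula (150–240, 15–110) lies forward-left and is clear.

```bash
python3 - <<'E'
from h import *
s=load('w2');P=np.load('P2.npy');p=s['p'];Z=P[...,2]
vv,uu=np.mgrid[0:400,0:640]
def fit(XY):
    A=np.c_[2*XY,np.ones(len(XY))];b=(XY**2).sum(1);x=np.linalg.lstsq(A,b,rcond=None)[0];return x[:2],np.sqrt(x[2]+x[0]**2+x[1]**2)
for n,m in [('knob',(Z>82)&(Z<100)&(abs(uu-288)<25)&(abs(vv-97)<25)),('cap',(Z>114)&(Z<126)&(abs(uu-424)<25)&(abs(vv-90)<25))]:
    cs,_=cv2.findContours(m.astype(np.uint8),cv2.RETR_EXTERNAL,cv2.CHAIN_APPROX_NONE);ct=max(cs,key=len)[:,0]
    z=np.median(Z[m]);XY=np.array([onz(s,u,v,z)[:2] for u,v in ct]);print(n,m.sum(),z,fit(XY),P[m].mean(0))
# carriage plate top z, edges
print('plate z',np.median(Z[90:105,310:350]),np.median(Z[66:68,340:400]))
g=p.astype(int).sum(2)
top=[];bot=[]
for u in range(310,366,3):
    col=(abs(Z[60:140,u]-np.median(Z[90:105,310:350]))<4)&(g[60:140,u]>450)
    vs=np.where(col)[0]+60;zz=np.median(Z[90:105,310:350])
    top.append(onz(s,u,vs.min(),zz)[:2]);bot.append(onz(s,u,vs.max(),zz)[:2])
for e in (np.array(top),np.array(bot)): 
    k=np.polyfit(e[:,0],e[:,1],1);print('edge yaw',np.degrees(np.arctan(k[0])),np.polyval(k,474))
# base rear/front edges at z=20: front edge x
m=(abs(Z-20)<4)
for v in (30,40,50,140,150,160,180,200):
    us=np.where(m[v,315:345])[0]
    if len(us): print(v,P[v,315+us.min()])
# hub from this view
m=(Z>121)&(Z<130)&(abs(uu-396)<35)&(abs(vv-314)<30)
print('hub',m.sum(),P[m].mean(0))
# two-view triangulation wrt top
T=load('top0')
print(tri(s,(288,97),T,(245,196)))
print(tri(s,(396,314),load('w1'),(386.0,110.5)))
E
```

```text
knob 381 91.3762793123463 (array([476.63832201, 196.73097158]), np.float64(9.382416167258913)) [476.6285575  196.78200913  91.20543878]
cap 495 119.63600199984086 (array([590.35699143, 202.00241545]), np.float64(9.788513820609891)) [590.39546937 202.0828469  119.52738557]
plate z 39.697620725204246 26.616067403992588
edge yaw 2.7523933386950876 218.90127803989864
edge yaw 2.563330255192658 174.30095288235333
30 [508.96627415 266.30128017  18.35279189]
40 [509.02909653 256.4469684   19.15966223]
50 [509.13531173 246.72511176  18.24499062]
140 [513.38757313 151.24913675  17.74863411]
150 [513.52612374 139.77599816  17.30336816]
160 [514.79240149 128.2581519   17.81851494]
180 [516.20434756 104.75092573  18.73453199]
200 [516.57661285  79.88391897  17.03131002]
hub 1119 [579.79279344  -6.49710856 124.34239854]
(array([475.28431308, 197.60258457,  65.53453036]), np.float64(0.4649056568242783))
(array([581.43191217,  -8.15149453, 119.21231892]), np.float64(0.23168443471651098))
```

Press yaw is about 2.7°. The knob is at (476.6,196.8) with its top at 91, the hub is at about (580,-8.5), and the grip is at (540.5,-53.2). Now I grip the knob.

Call:
{"fn": "send_rows", "kwargs": {"targets": [[[-0.004,0.012,-0.005],[0,0,0.02],1],[[-0.012,0.037,-0.025],[0,0,0.046],1],[[-0.019,0.06,-0.06],[0,0,0.046],1],[[-0.023,0.072,-0.1],[0,0,0.046],1],[[-0.023,0.072,-0.14],[0,0,0.046],1],[[-0.023,0.072,-0.175],[0,0,0.046],1],[[-0.023,0.072,-0.2],[0,0,0.046],1],[[-0.023,0.072,-0.217],[0,0,0.046],1],[[-0.023,0.072,-0.224],[0,0,0.046],1],[[-0.023,0.072,-0.224],[0,0,0.046],1]]}}

```text
time_s: 3.75
ee_pos: [476.7, 194.2, 55.3]
tool_rot: [-179.8, 0.1, 92.5]
force: [0.2, 0.2, 1.0]
opening: 85.3
```

```bash
python3 - <<'E'
from h import *
s=manip.sense();print(s['time_s'],s['ee_pos'],s['tool_rot'],s['force'],s['opening'])
grab('wrist','w3')
E
```

```text
3.75 [476.6562591  194.18708619  55.27623965] [-1.79757674e+02  8.67593217e-02  9.24725470e+01] [0.2002746  0.16033375 1.00304419] 85.29437744364282
```

View pics/w3.png

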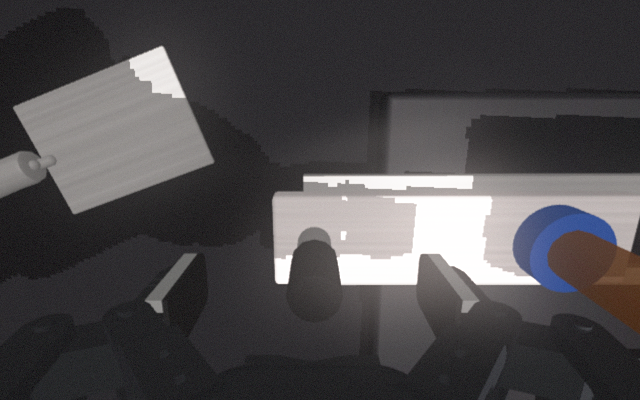

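The knob stands between the open jaws around (314,290), well centred. Closing.

Call:
{"fn": "send_rows", "kwargs": {"targets": [[[0,0.002,0.001],[0,0,0],0.2],[[0,0.0025,0.001],[0,0,0],-0.2],[[0,0.0025,0.001],[0,0,0],-1],[[0,0.0025,0.001],[0,0,0],-1],[[0,0.0025,0.001],[0,0,0],-1],[[0,0.0025,0.001],[0,0,0],-1],[[0,0.0025,0.001],[0,0,0],-1]], "newtons": 40}}

```text
time_s: 4.5
ee_pos: [477.5, 197.2, 57.7]
tool_rot: [-179.9, 0.1, 92.5]
force: [-0.7, -0.7, 5.4]
opening: 18.9
```

```bash
python3 - <<'E'
from h import *
s=manip.sense();print(s['time_s'],s['ee_pos'],s['tool_rot'],s['force'],s['opening'])
E
```

```text
4.5 [477.51857905 197.23161602  57.68273269] [-1.79885071e+02  5.86026251e-02  9.24793428e+01] [-0.74847845 -0.66279524  5.43623707] 18.874894588443578
```

Call:
{"fn": "send_rows", "kwargs": {"targets": [[[0.003,0.0002,0],[0,0,0],-1],[[0.008,0.0004,0],[0,0,0],-1],[[0.013,0.0006,0],[0,0,0],-1],[[0.018,0.0008,0],[0,0,0],-1],[[0.023,0.0011,0],[0,0,0],-1],[[0.028,0.0013,0],[0,0,0],-1],[[0.033,0.0015,0],[0,0,0],-1],[[0.038,0.0018,0],[0,0,0],-1],[[0.043,0.002,0],[0,0,0],-1],[[0.047,0.0022,0],[0,0,0],-1],[[0.05,0.0023,0],[0,0,0],-1]]}}

```text
time_s: 5.6
ee_pos: [528.2, 199.6, 57.7]
tool_rot: [-179.9, 0.0, 92.5]
force: [-3.3, -0.9, 4.7]
opening: 19.3
```

```bash
python3 - <<'E'
from h import *
s=manip.sense();print(s['time_s'],s['ee_pos'],s['tool_rot'],s['force'],s['opening'])
E
```

```text
5.6 [528.17224522 199.57320203  57.7162829 ] [-1.79895911e+02  4.84253043e-02  9.24655882e+01] [-3.27531054 -0.86447275  4.65911343] 19.250857678434585
```

Call:
{"fn": "send_rows", "kwargs": {"targets": [[[0.0015,0.0001,0],[0,0,0],-1],[[0.003,0.0001,0],[0,0,0],-1],[[0.0045,0.0002,0],[0,0,0],-1],[[0.006,0.0003,0],[0,0,0],-1],[[0.007,0.0003,0],[0,0,0],-1]]}}

```text
time_s: 6.1
ee_pos: [534.1, 199.9, 57.6]
tool_rot: [-179.8, 0.1, 92.5]
force: [-10.7, -3.5, 12.3]
opening: 18.9
```

Call:
{"fn": "send_rows", "kwargs": {"targets": [[[0.0005,0,0],[0,0,0],-1],[[0.001,0,0],[0,0,0],-1],[[0.0013,0,0],[0,0,0],-1]]}}

```text
time_s: 6.4
ee_pos: [534.1, 199.9, 57.6]
tool_rot: [-179.6, 0.1, 92.5]
force: [-10.6, -1.9, 12.5]
opening: 18.7
```

Call:
{"fn": "send_rows", "kwargs": {"targets": [[[0.0016,0.0001,0],[0,0,0],-1],[[0.0022,0.0001,0],[0,0,0],-1],[[0.0022,0.0001,0],[0,0,0],-1]]}}

```text
time_s: 6.7
ee_pos: [534.7, 199.9, 57.7]
tool_rot: [-179.4, 0.2, 92.6]
force: [-11.1, -3.3, 12.6]
opening: 18.7
```

```bash
python3 - <<'E'
from h import *
s=manip.sense();print(s['time_s'],s['ee_pos'],s['tool_rot'],s['force'],s['opening'])
E
```

```text
6.7 [534.68745816 199.87221834  57.66700657] [-179.43782431    0.21280503   92.56939111] [-11.07341973  -3.27586016  12.61747583] 18.666864949128687
```

```bash
python3 - <<'E'
from h import *
grab('wrist','w4');grab('side','s4')
s=load('s4');c=cv2.cvtColor(s['p'][150:300,150:340],cv2.COLOR_RGB2BGR);cv2.imwrite('pics/s4c.png',cv2.resize(c,None,fx=4,fy=4,interpolation=cv2.INTER_CUBIC))
print(manip.sense()['force'])
E
```

```text
[-11.80035589  -3.09732149  11.66605784]
```

View pics/w4.png

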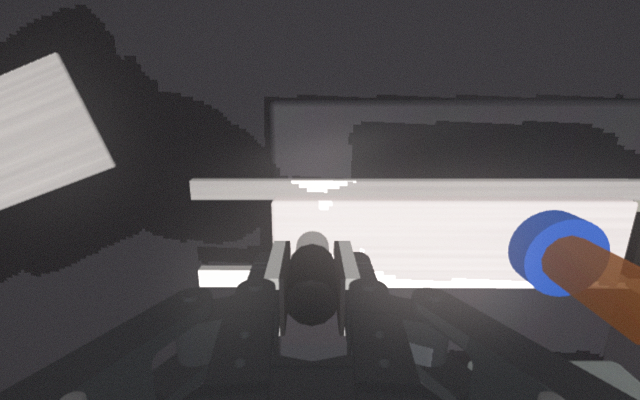

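View pics/s4c.png

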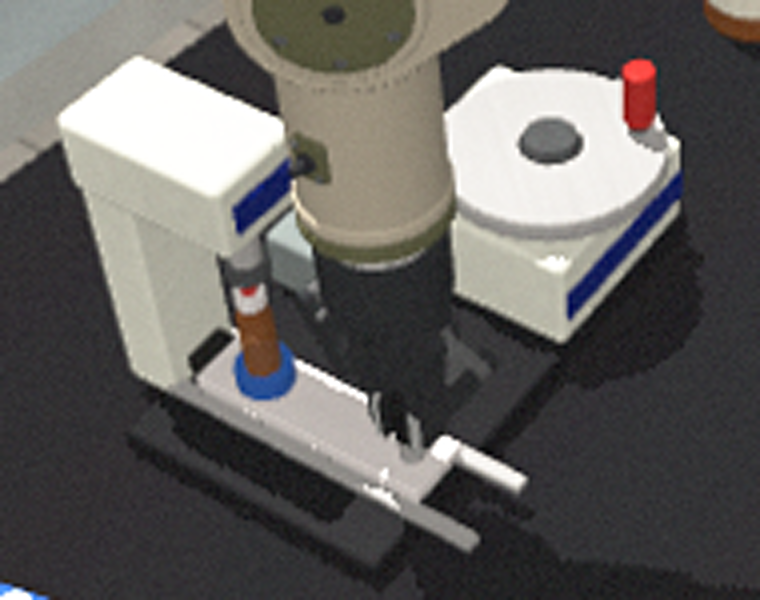

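```bash
python3 - <<'E'
from h import *
s=load('s4')
o=np.array([615.5,93.2]);a=np.radians(2.65);u=np.array([np.cos(a),np.sin(a)]);v=np.array([-np.sin(a),np.cos(a)])
def pr(x,y):
    q=pt(s,x,y);w=q[:2]-o;return np.array([w@u,w@v,q[2]]).round(1)
for y in (186,188,190,192,194):
    print(y,[tuple(pr(x,y)) for x in range(216,238,2)])
st=manip.sense();print(st['tau'],st['qpos'],st['torque'])
print('cap/foot',pr(212,226),pr(212,218))
E
```

```text
186 [(np.float64(18.8), np.float64(97.5), np.float64(237.1)), (np.float64(16.1), np.float64(94.0), np.float64(235.8)), (np.float64(14.6), np.float64(89.5), np.float64(233.1)), (np.float64(-51.6), np.float64(147.6), np.float64(308.4)), (np.float64(-65.5), np.float64(155.8), np.float64(321.1)), (np.float64(-71.6), np.float64(156.4), np.float64(324.5)), (np.float64(-78.5), np.float64(157.9), np.float64(328.8)), (np.float64(-79.5), np.float64(153.5), np.float64(326.0)), (np.float64(-83.3), np.float64(152.0), np.float64(326.7)), (np.float64(-88.0), np.float64(151.3), np.float64(328.4)), (np.float64(-89.9), np.float64(147.7), np.float64(326.5))]
188 [(np.float64(12.1), np.float64(104.8), np.float64(239.9)), (np.float64(15.4), np.float64(95.8), np.float64(231.5)), (np.float64(14.8), np.float64(90.3), np.float64(227.5)), (np.float64(-50.0), np.float64(147.0), np.float64(301.7)), (np.float64(-66.0), np.float64(157.2), np.float64(317.1)), (np.float64(-70.0), np.float64(155.8), np.float64(318.0)), (np.float64(-75.6), np.float64(155.9), np.float64(320.7)), (np.float64(-80.7), np.float64(155.6), 
[... 1733 characters left out ...]
t64(-55.2), np.float64(149.4), np.float64(289.5)), (np.float64(-62.7), np.float64(151.1), np.float64(294.6)), (np.float64(-72.8), np.float64(155.7), np.float64(303.1)), (np.float64(-79.0), np.float64(156.4), np.float64(306.6)), (np.float64(-81.7), np.float64(153.6), np.float64(305.8)), (np.float64(-84.3), np.float64(150.7), np.float64(304.8)), (np.float64(-86.5), np.float64(147.5), np.float64(303.4))]
[ 4.81122471e-01 -5.30607319e+01 -8.43295544e+00 -3.28317654e+01
  1.14474848e+00 -3.31614219e+00  3.43960372e-02] [  4.73077463  28.9891927  -36.81315632  97.3950577   19.37815757
  60.75277933 -35.84703018] [-0.63223938  1.84774325 -0.01579863]
cap/foot [ 35.1 117.8 116.1] [ 28.7 118.6 147.7]
```

Call:
{"fn": "send_rows", "kwargs": {"targets": [[[0.0022,0.0001,0],[0,0,0],-1],[[0.003,0.0001,0],[0,0,0],-1],[[0.003,0.0001,0],[0,0,0],-1],[[0.003,0.0001,0],[0,0,0],-1]]}}

```text
time_s: 7.2
ee_pos: [535.5, 199.9, 57.6]
tool_rot: [-179.2, 0.3, 92.6]
force: [-14.3, -3.0, 14.5]
opening: 19.2
```

The stop gives about 3.5 N/mm, which matches the sprung buffer, and it is only lightly compressed. I ease back to just meet it, then release.

Call:
{"fn": "send_rows", "kwargs": {"targets": [[[0.001,0,0],[0,0,0],-1],[[-0.0005,0,0],[0,0,0],-1],[[-0.0018,0,0],[0,0,0],-1],[[-0.0018,0,0],[0,0,0],-1]]}}

```text
time_s: 7.6
ee_pos: [533.5, 199.7, 57.7]
tool_rot: [-179.2, 0.3, 92.6]
force: [-6.5, -2.9, 7.8]
opening: 18.8
```

```bash
python3 - <<'E'
from h import *
s=manip.sense();print(s['time_s'],s['ee_pos'],s['tool_rot'],s['force'],s['opening'])
E
```

```text
7.6 [533.45779715 199.74888258  57.74126138] [-179.1934107     0.32800845   92.6369969 ] [-6.47587908 -2.87922786  7.7543939 ] 18.821489865880768
```

Call:
{"fn": "send_rows", "kwargs": {"targets": [[[-0.0003,0,0],[0,0,0],-1],[[-0.001,0,0],[0,0,0],-1],[[-0.001,0,0],[0,0,0],-1],[[-0.001,0,0],[0,0,0],-1]]}}

```text
time_s: 8.0
ee_pos: [532.9, 199.7, 57.8]
tool_rot: [-179.2, 0.3, 92.6]
force: [-0.6, -1.4, 3.5]
opening: 19.0
```

```bash
python3 - <<'E'
from h import *
s=manip.sense();print(s['time_s'],s['ee_pos'],s['tool_rot'],s['force'],s['opening'])
E
```

```text
8.0 [532.85144669 199.68216129  57.80515018] [-179.23112896    0.32304371   92.62614828] [-0.59756198 -1.42817416  3.47700832] 19.022873283428638
```

Call:
{"fn": "send_rows", "kwargs": {"targets": [[[0,0,0],[0,0,0],0],[[0,0,0],[0,0,0],0.2],[[0,0,0],[0,0,0],0.2],[[0,0,0],[0,0,0],0.2]]}}

```text
time_s: 8.4
ee_pos: [532.7, 199.7, 57.6]
tool_rot: [-179.2, 0.3, 92.6]
force: [-0.3, 0.1, 0.1]
opening: 51.4
```

```bash
python3 - <<'E'
from h import *
s=manip.sense();print(s['time_s'],s['ee_pos'],s['tool_rot'],s['force'],s['opening'])
E
```

```text
8.4 [532.73364979 199.69493713  57.57535437] [-179.20578653    0.3201372    92.628028  ] [-0.25568873  0.08835463  0.09849024] 51.419569052425814
```

Call:
{"fn": "send_rows", "kwargs": {"targets": [[[0,0,0.01],[0.003,-0.007,0],0.2],[[0,0,0.035],[0.0055,-0.014,0],0.2],[[0,0,0.075],[0.0055,-0.014,0],0.2],[[0,-0.005,0.12],[0.0055,-0.014,0],0.2],[[-0.003,-0.02,0.165],[0.0055,-0.014,0],0.2],[[-0.007,-0.04,0.2],[0.0055,-0.014,0],0.2],[[-0.01,-0.06,0.218],[0.0055,-0.014,0],0.2],[[-0.013,-0.075,0.222],[0.0055,-0.014,0],0.2],[[-0.013,-0.075,0.222],[0.0055,-0.014,0],0.2]]}}

```text
time_s: 9.3
ee_pos: [520.3, 122.6, 281.5]
tool_rot: [179.8, 0.1, 92.4]
force: [0.2, -0.1, -0.2]
opening: 51.3
```

```bash
python3 - <<'E'
from h import *
s=manip.sense();print(s['time_s'],s['ee_pos'],s['tool_rot'],s['force'],s['opening'])
grab('wrist','w5')
s=load('w5');d=s['d'];vv,uu=np.mgrid[0:400,0:640]
f=200/np.tan(np.radians(float(s['fov']))/2)
P=(np.stack([(uu-s['cx'])/f,(vv-s['cy'])/f,np.ones_like(d)],-1)*d[...,None])@s['T'][:3,:3].T+s['T'][:3,3]
Z=P[...,2]
m=(Z>87)&(Z<96)&(vv<180)
k,l,st,c=cv2.connectedComponentsWithStats(m.astype(np.uint8))
for i in range(1,k):
    if st[i,4]>80: print(st[i],c[i],P[l==i].mean(0))
E
```

```text
9.3 [520.28259622 122.57620506 281.45020391] [1.79795150e+02 1.07676857e-01 9.24286428e+01] [ 0.24680702 -0.06495899 -0.16260618] 51.29709785913611
[440  80  14  26  88] [444.81818182  92.90909091] [637.29022071 203.65915549  91.84737529]
[317  82  22  23 372] [327.7983871   92.73924731] [531.33434784 199.26717929  91.27964409]
```

View pics/w5.png

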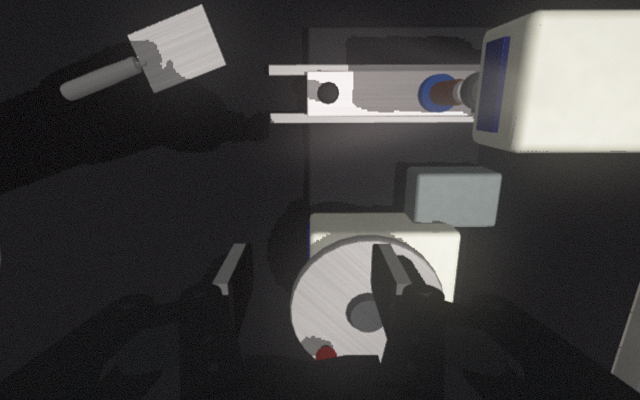

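```bash
python3 - <<'E'
from h import *
grab('side','s5');s=load('s5')
c=cv2.cvtColor(s['p'][195:265,185:275],cv2.COLOR_RGB2BGR);cv2.imwrite('pics/s5c.png',cv2.resize(c,None,fx=8,fy=8,interpolation=cv2.INTER_NEAREST))
w=load('w5');c=cv2.cvtColor(w['p'][50:140,260:520],cv2.COLOR_RGB2BGR);cv2.imwrite('pics/w5c.png',cv2.resize(c,None,fx=3,fy=3,interpolation=cv2.INTER_CUBIC))
E
```

View pics/s5c.png

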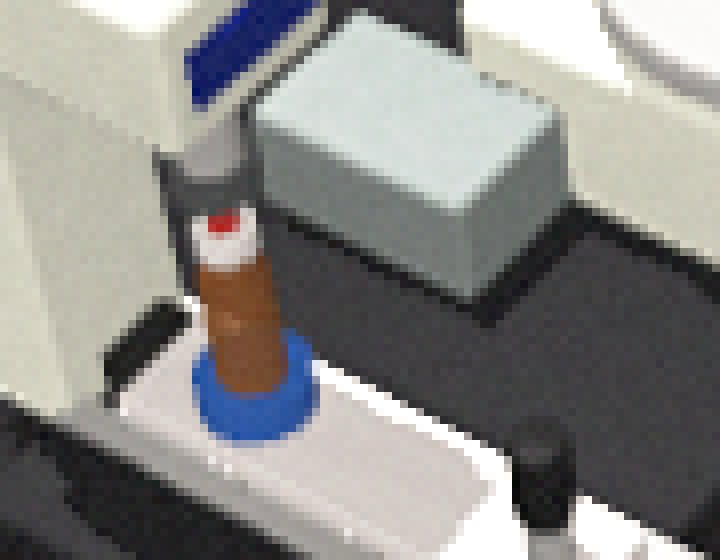

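View pics/w5c.png

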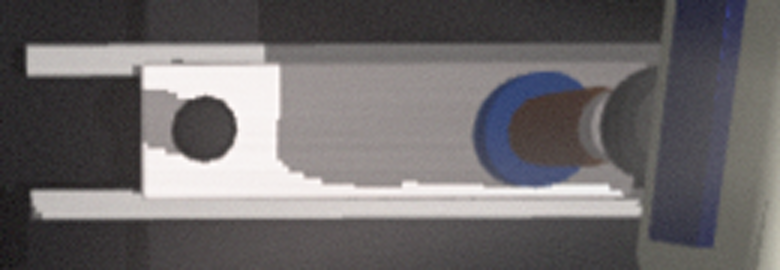

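```bash
python3 - <<'E'
from h import *
s=load('s5');w=load('w5')
o=np.array([615.5,93.2]);a=np.radians(2.65);u=np.array([np.cos(a),np.sin(a)]);v=np.array([-np.sin(a),np.cos(a)])
def f(s,x,y,Y=110):
    c,d=ray(s,x,y);t=(Y-(c[:2]-o)@v)/(d[:2]@v);q=c+t*d;return ((q[:2]-o)@u).round(1),q[2].round(1)
for n,x,y in [('foot',211.4,216),('foot',211.4,218),('foot',211.4,220),('rod',211.3,215),('cap',213.4,226),('vial',215.6,233.7),('holder',217,246),('knob',253,252)]: print(n,f(s,x,y))
for n,x,y,z in [('knob',327.8,92.7,91.3),('holder',436,92.5,60),('capfront',455.5,91,119),('footfront',460.5,92,140)]:
    q=onz(w,x,y,z)[:2]-o;print(n,q@u,q@v)
P=[pt(w,x,92) for x in range(448,482,3)];print([( ((q[:2]-o)@u).round(1),q[2].round(1)) for q in P])
E
```

```text
foot (np.float64(39.0), np.float64(141.5))
foot (np.float64(40.4), np.float64(133.9))
foot (np.float64(41.8), np.float64(126.3))
rod (np.float64(38.7), np.float64(145.0))
cap (np.float64(39.0), np.float64(106.9))
vial (np.float64(36.7), np.float64(80.7))
holder (np.float64(40.5), np.float64(32.4))
knob (np.float64(-78.4), np.float64(83.2))
knob -79.17040977992315 109.89934614761677
holder 29.732552871751544 110.48492573053981
capfront 25.680640004697633 110.25345314413104
footfront 21.350209777727283 108.93266281231267
[(np.float64(26.5), np.float64(100.4)), (np.float64(27.5), np.float64(104.7)), (np.float64(26.4), np.float64(114.3)), (np.float64(27.5), np.float64(117.8)), (np.float64(21.5), np.float64(138.8)), (np.float64(21.5), np.float64(144.3)), (np.float64(22.2), np.float64(148.0)), (np.float64(23.7), np.float64(149.7)), (np.float64(-94.9), np.float64(424.5)), (np.float64(25.3), np.float64(156.4)), (np.float64(10.9), np.float64(192.6)), (np.float64(7.0), np.float64(205.2))]
```

Wrist depth puts the knob-derived vial axis at press x≈35.8, the cap axis at 36.5 and the ram foot axis at 35.5, so the carriage is fully in. Now to the crank grip.

Call:
{"fn": "send_rows", "kwargs": {"targets": [[[0.002,-0.015,-0.003],[0,0,0],0.2],[[0.007,-0.045,-0.012],[0,0,0],0.2],[[0.012,-0.085,-0.025],[0,0,0],0.2],[[0.016,-0.125,-0.038],[0,0,0],0.2],[[0.02,-0.16,-0.05],[0,0,0],0.2],[[0.0212,-0.1755,-0.065],[0,0,0],0.2],[[0.0212,-0.1755,-0.09],[0,0,0],0.2],[[0.0212,-0.1755,-0.12],[0,0,0],0.2],[[0.0212,-0.1755,-0.14],[0,0,0],0.2],[[0.0212,-0.1755,-0.149],[0,0,0],0.2],[[0.0212,-0.1755,-0.15],[0,0,0],0.2]]}}

```text
time_s: 10.5
ee_pos: [540.0, -49.0, 128.5]
tool_rot: [-179.9, -0.0, 92.7]
force: [-0.6, -0.3, -0.6]
opening: 51.1
```

```bash
python3 - <<'E'
from h import *
s=manip.sense();print(s['time_s'],s['ee_pos'],s['tool_rot'],s['force'],s['opening'])
grab('wrist','w6')
E
```

```text
10.5 [539.99180229 -49.00489468 128.4614416 ] [-1.79910354e+02 -3.18725825e-02  9.27227130e+01] [-0.61446496 -0.34753968 -0.62024821] 51.10638452111392
```

View pics/w6.png

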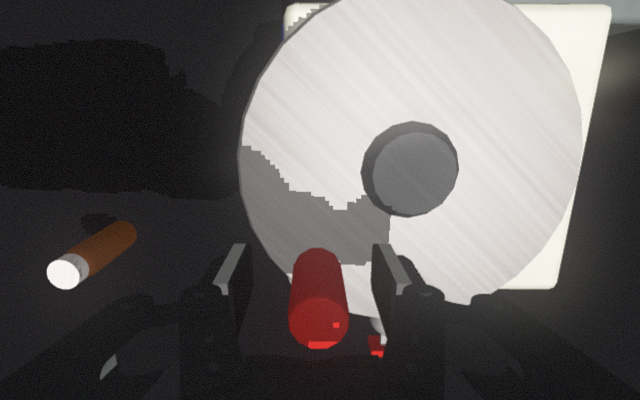

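The grip sits between the jaws around (318,300), and vial_b is clear at (90,255). I correct the remaining 4 mm and close.

Call:
{"fn": "send_rows", "kwargs": {"targets": [[[0.0015,-0.004,0.002],[0,0,0],0.2],[[0.0015,-0.004,0.002],[0,0,0],0.0],[[0.0015,-0.004,0.002],[0,0,0],-0.3],[[0.0015,-0.004,0.002],[0,0,0],-1],[[0.0015,-0.004,0.002],[0,0,0],-1],[[0.0015,-0.004,0.002],[0,0,0],-1],[[0.0015,-0.004,0.002],[0,0,0],-1]], "newtons": 60}}

```text
time_s: 11.25
ee_pos: [542.6, -53.5, 132.2]
tool_rot: [179.9, 0.0, 92.7]
force: [-0.8, -0.0, 6.0]
opening: 20.6
```

```bash
cat > arc.py <<'E'
import sys
from h import *
C=np.array([581.3,-8.2])
if len(sys.argv)>2: C=np.array([float(sys.argv[1]),float(sys.argv[2])])
s=manip.sense();p=s['ee_pos'];w=p[:2]-C;r=np.hypot(*w);a=np.degrees(np.arctan2(w[1],w[0]))
er=w/r;et=np.array([-er[1],er[0]]);F=s['force']
print('t',round(s['time_s'],2),p.round(2),s['tool_rot'].round(2),'F',F.round(2),'r',r.round(2),'ang',a.round(2),'Frad',(F[:2]@er).round(2),'Ftan',(F[:2]@et).round(2),'open',round(s['opening'],2))
E
python3 arc.py
```

```text
t 11.25 [542.57 -53.47 132.23] [1.7992e+02 2.0000e-02 9.2690e+01] F [-0.83 -0.01  5.95] r 59.57 ang -130.55 Frad 0.55 Ftan -0.63 open 20.6
```

```bash
cat > plan.py <<'E'
# plan.py cx cy step1 step2 ... : cumulative angle (deg) list from present angle -> shifts (m) from measured pose, radius 60
import sys
from h import *
C=np.array([float(sys.argv[1]),float(sys.argv[2])]);p=manip.sense()['ee_pos'];w=p[:2]-C;a=np.degrees(np.arctan2(w[1],w[0]))
print('ang',a.round(2),'r',np.hypot(*w).round(2),'z',p[2].round(1))
for d in sys.argv[3:]:
    t=np.radians(a+float(d));q=(C+60*np.array([np.cos(t),np.sin(t)])-p[:2])/1000
    print(f'{d}: {q[0]:.4f}, {q[1]:.4f}')
E
python3 plan.py 581.9 -8.3 2 5 9 13 17 21 25 29 33 37 39 40
```

```text
ang -131.04 r 59.89 z 132.2
2: 0.0015, -0.0014
5: 0.0040, -0.0033
9: 0.0075, -0.0057
13: 0.0111, -0.0078
17: 0.0149, -0.0096
21: 0.0188, -0.0112
25: 0.0227, -0.0125
29: 0.0268, -0.0135
33: 0.0309, -0.0142
37: 0.0351, -0.0147
39: 0.0372, -0.0148
40: 0.0382, -0.0148
```

Call:
{"fn": "send_rows", "kwargs": {"targets": [[[0.0015,-0.0014,0],[0,0,0],-1],[[0.004,-0.0033,0],[0,0,0],-1],[[0.0075,-0.0057,0],[0,0,0],-1],[[0.0111,-0.0078,0],[0,0,0],-1],[[0.0149,-0.0096,0],[0,0,0],-1],[[0.0188,-0.0112,0],[0,0,0],-1],[[0.0227,-0.0125,0],[0,0,0],-1],[[0.0268,-0.0135,0],[0,0,0],-1],[[0.0309,-0.0142,0],[0,0,0],-1],[[0.0351,-0.0147,0],[0,0,0],-1],[[0.0382,-0.0148,0],[0,0,0],-1]]}}

```text
time_s: 12.35
ee_pos: [581.2, -68.1, 132.2]
tool_rot: [179.9, 0.0, 92.7]
force: [-3.7, 2.4, 4.5]
opening: 20.4
```

```bash
python3 arc.py 581.9 -8.3; python3 plan.py 581.9 -8.3 3 7 11 15 19 23 27 31 35 39 43 47 51 55 58 60
```

```text
t 12.35 [581.23 -68.12 132.25] [1.7992e+02 1.0000e-02 9.2690e+01] F [-3.69  2.45  4.49] r 59.82 ang -90.64 Frad -2.41 Ftan -3.71 open 20.44
ang -90.64 r 59.82 z 132.2
3: 0.0031, -0.0001
7: 0.0073, 0.0002
11: 0.0115, 0.0008
15: 0.0155, 0.0017
19: 0.0196, 0.0029
23: 0.0235, 0.0043
27: 0.0273, 0.0061
31: 0.0310, 0.0080
35: 0.0345, 0.0103
39: 0.0379, 0.0128
43: 0.0411, 0.0155
47: 0.0441, 0.0184
51: 0.0469, 0.0215
55: 0.0494, 0.0249
58: 0.0512, 0.0275
60: 0.0523, 0.0292
```

Call:
{"fn": "send_rows", "kwargs": {"targets": [[[0.0031,-0.0001,0],[0,0,0],-1],[[0.0073,0.0002,0],[0,0,0],-1],[[0.0115,0.0008,0],[0,0,0],-1],[[0.0155,0.0017,0],[0,0,0],-1],[[0.0196,0.0029,0],[0,0,0],-1],[[0.0235,0.0043,0],[0,0,0],-1],[[0.0273,0.0061,0],[0,0,0],-1],[[0.031,0.008,0],[0,0,0],-1],[[0.0345,0.0103,0],[0,0,0],-1],[[0.0379,0.0128,0],[0,0,0],-1],[[0.0411,0.0155,0],[0,0,0],-1],[[0.0441,0.0184,0],[0,0,0],-1],[[0.0469,0.0215,0],[0,0,0],-1],[[0.0494,0.0249,0],[0,0,0],-1],[[0.0512,0.0275,0],[0,0,0],-1],[[0.0523,0.0292,0],[0,0,0],-1]]}}

```text
time_s: 13.95
ee_pos: [632.5, -40.6, 132.2]
tool_rot: [-179.9, 0.1, 92.6]
force: [-10.8, -2.9, 10.5]
opening: 20.6
```

```bash
python3 arc.py 581.9 -8.3; python3 plan.py 581.9 -8.3 3 6 9 12 15 18 21 24 27 30 33 36 39 42 45 48 51 54 57 60
```

```text
t 13.95 [632.46 -40.65 132.19] [-1.799e+02  1.400e-01  9.262e+01] F [-10.85  -2.85  10.55] r 60.02 ang -32.61 Frad -7.6 Ftan -8.25 open 20.57
ang -32.61 r 60.02 z 132.2
3: 0.0016, 0.0027
6: 0.0031, 0.0055
9: 0.0044, 0.0083
12: 0.0056, 0.0112
15: 0.0066, 0.0142
18: 0.0075, 0.0172
21: 0.0082, 0.0203
24: 0.0088, 0.0234
27: 0.0092, 0.0265
30: 0.0094, 0.0296
33: 0.0094, 0.0328
36: 0.0093, 0.0359
39: 0.0091, 0.0390
42: 0.0086, 0.0421
45: 0.0080, 0.0452
48: 0.0073, 0.0483
51: 0.0064, 0.0513
54: 0.0053, 0.0542
57: 0.0041, 0.0571
60: 0.0027, 0.0599
```

```bash
python3 plan.py 580.9 -7.9 3 6 9 12 15 18 21 24 27 30 33 36 39 42 45 48 51 54 57 60
```

```text
ang -32.42 r 61.08 z 132.2
3: 0.0007, 0.0033
6: 0.0022, 0.0060
9: 0.0035, 0.0089
12: 0.0047, 0.0118
15: 0.0057, 0.0148
18: 0.0066, 0.0178
21: 0.0073, 0.0209
24: 0.0078, 0.0240
27: 0.0082, 0.0271
30: 0.0084, 0.0302
33: 0.0084, 0.0334
36: 0.0083, 0.0365
39: 0.0080, 0.0396
42: 0.0076, 0.0427
45: 0.0070, 0.0458
48: 0.0062, 0.0489
51: 0.0053, 0.0519
54: 0.0042, 0.0548
57: 0.0030, 0.0577
60: 0.0016, 0.0605
```

Call:
{"fn": "send_rows", "kwargs": {"targets": [[[0.0009,0.003,0],[0,0,0],-1],[[0.0022,0.006,0],[0,0,0],-1],[[0.0035,0.0089,0],[0,0,0],-1],[[0.0047,0.0118,0],[0,0,0],-1],[[0.0057,0.0148,0],[0,0,0],-1],[[0.0066,0.0178,0],[0,0,0],-1],[[0.0073,0.0209,0],[0,0,0],-1],[[0.0078,0.024,0],[0,0,0],-1],[[0.0082,0.0271,0],[0,0,0],-1],[[0.0084,0.0302,0],[0,0,0],-1]]}}

```text
time_s: 14.95
ee_pos: [641.6, -13.7, 132.3]
tool_rot: [-179.9, 0.3, 92.4]
force: [-1.3, -4.6, 4.5]
opening: 20.7
```

```bash
python3 arc.py 580.9 -7.9; python3 plan.py 580.9 -7.9 3 6 9 12 15 18 21 24 27 30 33 36 39 42 45 48 51 54 57 60
```

```text
t 14.95 [641.55 -13.75 132.31] [-179.95    0.35   92.43] F [-1.26 -4.63  4.48] r 60.93 ang -5.51 Frad -0.81 Ftan -4.73 open 20.71
ang -5.51 r 60.93 z 132.3
3: -0.0007, 0.0032
6: -0.0007, 0.0064
9: -0.0008, 0.0095
12: -0.0010, 0.0126
15: -0.0015, 0.0157
18: -0.0021, 0.0188
21: -0.0028, 0.0219
24: -0.0038, 0.0249
27: -0.0048, 0.0278
30: -0.0061, 0.0307
33: -0.0074, 0.0335
36: -0.0090, 0.0363
39: -0.0106, 0.0390
42: -0.0124, 0.0415
45: -0.0143, 0.0440
48: -0.0164, 0.0464
51: -0.0186, 0.0486
54: -0.0209, 0.0508
57: -0.0233, 0.0528
60: -0.0258, 0.0547
```

```bash
python3 plan.py 581.6 -8.0 3 6 9 13 17 21 25 29 33 37 41 45 49 53 57 61 65 69 72 74
```

```text
ang -5.48 r 60.23 z 132.3
3: -0.0000, 0.0032
6: 0.0000, 0.0063
9: -0.0001, 0.0094
13: -0.0005, 0.0136
17: -0.0012, 0.0177
21: -0.0021, 0.0218
25: -0.0034, 0.0258
29: -0.0049, 0.0297
33: -0.0067, 0.0335
37: -0.0088, 0.0371
41: -0.0111, 0.0406
45: -0.0137, 0.0439
49: -0.0164, 0.0471
53: -0.0194, 0.0500
57: -0.0226, 0.0527
61: -0.0260, 0.0552
65: -0.0295, 0.0575
69: -0.0332, 0.0595
72: -0.0360, 0.0608
74: -0.0380, 0.0616
```

Call:
{"fn": "send_rows", "kwargs": {"targets": [[[0,0.0032,0],[0,0,0],-1],[[0,0.0063,0],[0,0,0],-1],[[-0.0001,0.0094,0],[0,0,0],-1],[[-0.0005,0.0136,0],[0,0,0],-1],[[-0.0012,0.0177,0],[0,0,0],-1],[[-0.0021,0.0218,0],[0,0,0],-1],[[-0.0034,0.0258,0],[0,0,0],-1],[[-0.0049,0.0297,0],[0,0,0],-1],[[-0.0067,0.0335,0],[0,0,0],-1],[[-0.0088,0.0371,0],[0,0,0],-1],[[-0.0111,0.0406,0],[0,0,0],-1],[[-0.0137,0.0439,0],[0,0,0],-1],[[-0.0164,0.0471,0],[0,0,0],-1],[[-0.0194,0.05,0],[0,0,0],-1],[[-0.0226,0.0527,0],[0,0,0],-1],[[-0.026,0.0552,0],[0,0,0],-1],[[-0.0295,0.0575,0],[0,0,0],-1],[[-0.0332,0.0595,0],[0,0,0],-1],[[-0.036,0.0608,0],[0,0,0],-1],[[-0.038,0.0616,0],[0,0,0],-1]]}}

```text
time_s: 16.95
ee_pos: [603.6, 48.1, 132.4]
tool_rot: [-180.0, 0.3, 92.4]
force: [2.7, -4.4, 1.2]
opening: 20.6
```

```bash
python3 arc.py 581.6 -8.0; python3 plan.py 581.6 -8.0 3 7 11 15 19 23 27 31 35 39 43 47 51 55 58 60
```

```text
t 16.95 [603.56  48.05 132.41] [-179.99    0.35   92.44] F [ 2.67 -4.36  1.24] r 60.2 ang 68.61 Frad -3.08 Ftan -4.08 open 20.56
ang 68.61 r 60.2 z 132.4
3: -0.0030, 0.0009
7: -0.0070, 0.0021
11: -0.0111, 0.0030
15: -0.0153, 0.0036
19: -0.0195, 0.0039
23: -0.0236, 0.0039
27: -0.0278, 0.0037
31: -0.0320, 0.0031
35: -0.0361, 0.0023
39: -0.0401, 0.0011
43: -0.0441, -0.0003
47: -0.0479, -0.0019
51: -0.0516, -0.0039
55: -0.0552, -0.0061
58: -0.0577, -0.0079
60: -0.0594, -0.0092
```

Call:
{"fn": "send_rows", "kwargs": {"targets": [[[-0.003,0.0009,0],[0,0,0],-1],[[-0.007,0.0019,0],[0,0,0],-1],[[-0.0111,0.0027,0],[0,0,0],-1],[[-0.0153,0.0033,0],[0,0,0],-1],[[-0.0195,0.0036,0],[0,0,0],-1],[[-0.0236,0.0036,0],[0,0,0],-1],[[-0.0278,0.0034,0],[0,0,0],-1],[[-0.032,0.0028,0],[0,0,0],-1],[[-0.0361,0.002,0],[0,0,0],-1],[[-0.0401,0.0008,0],[0,0,0],-1],[[-0.0441,-0.0006,0],[0,0,0],-1],[[-0.0479,-0.0021,0],[0,0,0],-1],[[-0.0516,-0.004,0],[0,0,0],-1],[[-0.0552,-0.0062,0],[0,0,0],-1],[[-0.0577,-0.008,0],[0,0,0],-1],[[-0.0594,-0.0092,0],[0,0,0],-1]]}}

```text
time_s: 18.55
ee_pos: [544.8, 39.6, 132.4]
tool_rot: [179.9, 0.3, 92.5]
force: [7.9, -2.4, -1.8]
opening: 20.8
```

```bash
python3 arc.py 581.6 -8.0; python3 plan.py 581.6 -8.0 2 5 8 11 14 17 20 23 26 28 30
```

```text
t 18.55 [544.81  39.57 132.44] [179.89   0.29  92.47] F [ 7.88 -2.4  -1.84] r 60.13 ang 127.72 Frad -6.72 Ftan -4.76 open 20.84
ang 127.72 r 60.13 z 132.4
2: -0.0016, -0.0014
5: -0.0039, -0.0035
8: -0.0062, -0.0057
11: -0.0083, -0.0080
14: -0.0103, -0.0104
17: -0.0122, -0.0129
20: -0.0139, -0.0155
23: -0.0155, -0.0182
26: -0.0170, -0.0210
28: -0.0179, -0.0229
30: -0.0187, -0.0248
```

Call:
{"fn": "send_rows", "kwargs": {"targets": [[[-0.0013,-0.0014,0],[0,0,0],-1],[[-0.0035,-0.0035,0],[0,0,0],-1],[[-0.0057,-0.0057,0],[0,0,0],-1],[[-0.0077,-0.008,0],[0,0,0],-1],[[-0.0097,-0.0104,0],[0,0,0],-1],[[-0.0116,-0.0129,0],[0,0,0],-1],[[-0.0133,-0.0155,0],[0,0,0],-1],[[-0.0149,-0.0182,0],[0,0,0],-1],[[-0.0164,-0.021,0],[0,0,0],-1],[[-0.0173,-0.0229,0],[0,0,0],-1],[[-0.0181,-0.0248,0],[0,0,0],-1]]}}

```text
time_s: 19.65
ee_pos: [527.2, 17.3, 132.4]
tool_rot: [179.8, 0.1, 92.6]
force: [6.4, 2.3, -2.1]
opening: 20.6
```

```bash
python3 arc.py 581.6 -8.0; python3 plan.py 581.9 -8.0 1 2.5 4 5.5 7 8.5 10 11 12 13
```

```text
t 19.65 [527.15  17.25 132.44] [1.7978e+02 1.4000e-01 9.2610e+01] F [ 6.45  2.33 -2.14] r 60.02 ang 155.12 Frad -4.87 Ftan -4.83 open 20.63
ang 155.24 r 60.29 z 132.4
1: -0.0002, -0.0011
2.5: -0.0008, -0.0025
4: -0.0014, -0.0040
5.5: -0.0019, -0.0055
7: -0.0024, -0.0069
8.5: -0.0029, -0.0085
10: -0.0033, -0.0100
11: -0.0035, -0.0110
12: -0.0038, -0.0120
13: -0.0040, -0.0130
```

Call:
{"fn": "send_rows", "kwargs": {"targets": [[[-0.0002,-0.0011,0],[0,0,0],-1],[[-0.0008,-0.0025,0],[0,0,0],-1],[[-0.0014,-0.004,0],[0,0,0],-1],[[-0.0019,-0.0055,0],[0,0,0],-1],[[-0.0024,-0.0069,0],[0,0,0],-1],[[-0.0029,-0.0085,0],[0,0,0],-1],[[-0.0033,-0.01,0],[0,0,0],-1],[[-0.0035,-0.011,0],[0,0,0],-1],[[-0.0038,-0.012,0],[0,0,0],-1],[[-0.004,-0.013,0],[0,0,0],-1]]}}

```text
time_s: 20.65
ee_pos: [523.5, 7.1, 132.4]
tool_rot: [179.7, -0.0, 92.8]
force: [6.4, 3.1, -1.7]
opening: 20.7
```

```bash
python3 arc.py 581.9 -8.0; python3 plan.py 581.9 -8.0 1 2 3 4 5 6 7 8
```

```text
t 20.65 [523.52   7.14 132.41] [ 1.7969e+02 -3.0000e-02  9.2760e+01] F [ 6.38  3.1  -1.74] r 60.32 ang 165.46 Frad -5.4 Ftan -4.6 open 20.69
ang 165.46 r 60.32 z 132.4
1: 0.0001, -0.0011
2: -0.0002, -0.0021
3: -0.0004, -0.0031
4: -0.0006, -0.0042
5: -0.0008, -0.0052
6: -0.0009, -0.0062
7: -0.0011, -0.0073
8: -0.0012, -0.0083
```

Call:
{"fn": "send_rows", "kwargs": {"targets": [[[0.0003,-0.0021,0],[0,0,0],-1],[[0.0001,-0.0031,0],[0,0,0],-1],[[-0.0001,-0.0042,0],[0,0,0],-1],[[-0.0003,-0.0052,0],[0,0,0],-1],[[-0.0005,-0.0062,0],[0,0,0],-1],[[-0.0006,-0.0073,0],[0,0,0],-1],[[-0.0007,-0.0083,0],[0,0,0],-1],[[-0.0007,-0.0083,0],[0,0,0],-1]]}}

```text
time_s: 21.45
ee_pos: [522.1, -1.1, 132.3]
tool_rot: [179.8, -0.0, 92.8]
force: [-4.1, 3.1, 5.3]
opening: 20.4
```

```bash
python3 arc.py 581.9 -8.0; python3 plan.py 582.2 -8.0 1 2 3 4 5 6 7 8
```

```text
t 21.45 [522.14  -1.12 132.27] [ 1.7977e+02 -4.0000e-02  9.2750e+01] F [-4.12  3.08  5.34] r 60.15 ang 173.44 Frad 4.44 Ftan -2.59 open 20.37
ang 173.47 r 60.45 z 132.3
1: 0.0003, -0.0011
2: 0.0002, -0.0021
3: 0.0002, -0.0032
4: 0.0001, -0.0042
5: 0.0001, -0.0053
6: 0.0001, -0.0063
7: 0.0001, -0.0074
8: 0.0001, -0.0084
```

Call:
{"fn": "send_rows", "kwargs": {"targets": [[[-0.0002,-0.0014,0],[0,0,0],-1],[[-0.0003,-0.0024,0],[0,0,0],-1],[[-0.0004,-0.0034,0],[0,0,0],-1],[[-0.0005,-0.0044,0],[0,0,0],-1],[[-0.0005,-0.0044,0],[0,0,0],-1]]}}

```text
time_s: 21.95
ee_pos: [521.8, -4.9, 132.3]
tool_rot: [179.7, -0.1, 92.8]
force: [-0.3, 6.1, 2.4]
opening: 20.5
```

```bash
python3 arc.py 581.7 -8.0
```

```text
t 21.95 [521.77  -4.87 132.33] [ 1.7975e+02 -9.0000e-02  9.2790e+01] F [-0.26  6.13  2.39] r 60.01 ang 177.01 Frad 0.58 Ftan -6.11 open 20.55
```

Call:
{"fn": "send_rows", "kwargs": {"targets": [[[0,-0.0012,0],[0,0,0],-1],[[0,-0.002,0],[0,0,0],-1],[[0,-0.0028,0],[0,0,0],-1],[[0,-0.0035,0],[0,0,0],-1],[[0,-0.0035,0],[0,0,0],-1]]}}

```text
time_s: 22.45
ee_pos: [521.7, -8.0, 132.3]
tool_rot: [179.8, -0.1, 92.8]
force: [0.2, 4.6, 2.2]
opening: 20.6
```

```bash
python3 arc.py 581.7 -8.0
```

```text
t 22.45 [521.7   -8.05 132.34] [ 1.7975e+02 -1.2000e-01  9.2800e+01] F [0.18 4.56 2.24] r 60.0 ang -179.95 Frad -0.19 Ftan -4.56 open 20.58
```

Call:
{"fn": "send_rows", "kwargs": {"targets": [[[0,-0.0014,0],[0,0,0],-1],[[0,-0.0024,0],[0,0,0],-1],[[0.0001,-0.0032,0],[0,0,0],-1],[[0.0001,-0.004,0],[0,0,0],-1],[[0.0001,-0.004,0],[0,0,0],-1]]}}

```text
time_s: 22.95
ee_pos: [521.8, -11.9, 132.3]
tool_rot: [179.8, -0.1, 92.8]
force: [-0.4, 5.1, 2.8]
opening: 20.9
```

```bash
python3 arc.py 581.7 -8.0
```

```text
t 22.95 [521.78 -11.87 132.29] [ 1.7975e+02 -1.5000e-01  9.2800e+01] F [-0.37  5.08  2.78] r 60.04 ang -176.31 Frad 0.04 Ftan -5.09 open 20.92
```

Call:
{"fn": "send_rows", "kwargs": {"targets": [[[0.0001,-0.0014,0],[0,0,0],-1],[[0.0002,-0.0024,0],[0,0,0],-1],[[0.0003,-0.0032,0],[0,0,0],-1],[[0.0004,-0.004,0],[0,0,0],-1],[[0.0004,-0.004,0],[0,0,0],-1]]}}

```text
time_s: 23.45
ee_pos: [521.9, -13.3, 132.3]
tool_rot: [179.8, -0.3, 92.9]
force: [-1.6, 12.1, 3.7]
opening: 20.6
```

```bash
python3 arc.py 581.7 -8.0
```

```text
t 23.45 [521.91 -13.3  132.3 ] [179.77  -0.31  92.93] F [-1.56 12.07  3.67] r 60.03 ang -174.93 Frad 0.48 Ftan -12.16 open 20.6
```

```bash
python3 - <<'E'
from h import *
grab('top','t7');grab('side','s7');grab('wrist','w7')
a=load('top0');b=load('t7')
c=np.hstack([cv2.cvtColor(x['p'][130:190,280:370],cv2.COLOR_RGB2BGR) for x in (a,b)])
cv2.imwrite('pics/t7c.png',cv2.resize(c,None,fx=4.4,fy=4.4,interpolation=cv2.INTER_CUBIC))
c=cv2.cvtColor(b['p'][80:210,200:370],cv2.COLOR_RGB2BGR)
E
python3 arc.py 581.7 -8.0
```

```text
t 23.6 [521.93 -13.25 132.32] [179.77  -0.3   92.94] F [-1.38 12.26  3.21] r 60.0 ang -174.98 Frad 0.3 Ftan -12.34 open 20.76
```

View pics/t7c.png

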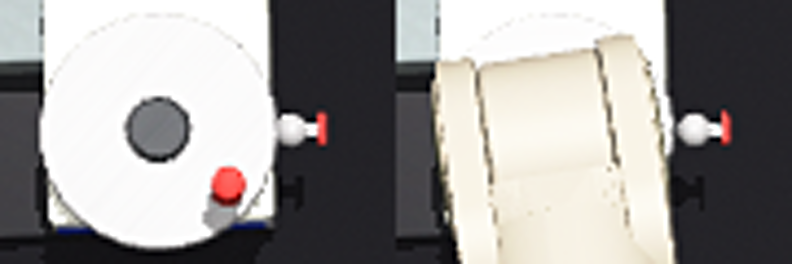

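View pics/w7.png

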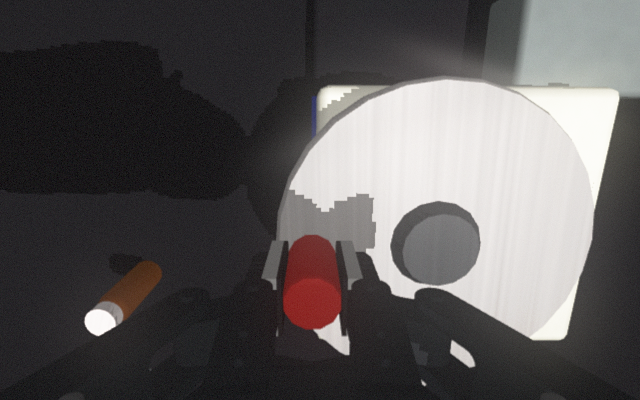

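```bash
python3 - <<'E'
from h import *
for t in ('top0','t7'):
    p=load(t)['p'][150:170,340:365].astype(float);w=np.clip(p[...,0]-(p[...,1]+p[...,2])/2,0,None)
    w[w<40]=0
    vv,uu=np.mgrid[150:170,340:365];print(t,(w*uu).sum()/w.sum(),(w*vv).sum()/w.sum(), np.diff([onz(load(t),u,159,103)[1] for u in (352,353)]))
for t in ('side0','s7'):
    p=load(t)['p'][150:215,296:335].astype(float);w=np.clip(p[...,0]-(p[...,1]+p[...,2])/2,0,None);w[w<40]=0
    print(t,w.sum())
E
```

```text
top0 352.7080971659919 158.63886639676113 [-2.88136873]
t7 354.46015297310635 158.6674068591167 [-2.88136873]
side0 21269.0
s7 13967.5
```

The flag has moved out by 1.75 px × 2.88 mm = 5.0 mm, and the wheel has stalled at about 12 N. This is the home stop. I ease the load off before letting go.

Call:
{"fn": "send_rows", "kwargs": {"targets": [[[0,-0.001,0],[0,0,0],-1],[[0,0.0002,0],[0,0,0],-1],[[0,0.001,0],[0,0,0],-1],[[0,0.001,0],[0,0,0],-1]]}}

```text
time_s: 24.0
ee_pos: [521.8, -11.9, 132.3]
tool_rot: [179.8, -0.3, 93.0]
force: [-0.9, 5.0, 2.7]
opening: 20.7
```

```bash
python3 arc.py 581.7 -8.0
```

```text
t 24.0 [521.83 -11.93 132.31] [179.77  -0.31  92.97] F [-0.89  5.    2.69] r 60.0 ang -176.25 Frad 0.56 Ftan -5.05 open 20.73
```

Call:
{"fn": "send_rows", "kwargs": {"targets": [[[0,0.0004,0],[0,0,0],-1],[[0,0.0008,0],[0,0,0],-1],[[0,0.0008,0],[0,0,0],-1]]}}

```text
time_s: 24.3
ee_pos: [521.8, -11.5, 132.3]
tool_rot: [179.8, -0.3, 92.9]
force: [-0.2, 3.3, 3.5]
opening: 20.6
```

```bash
python3 arc.py 581.7 -8.0
```

```text
t 24.3 [521.81 -11.49 132.31] [179.78  -0.3   92.94] F [-0.21  3.33  3.51] r 59.99 ang -176.67 Frad 0.02 Ftan -3.34 open 20.6
```

Call:
{"fn": "send_rows", "kwargs": {"targets": [[[0,0.0004,0],[0,0,0],-0.2],[[0,0.0004,0],[0,0,0],0.2],[[0,0.0004,0],[0,0,0],0.2],[[0,0.0004,0],[0,0,0],0.2]]}}

```text
time_s: 24.7
ee_pos: [521.7, -11.6, 132.1]
tool_rot: [179.8, -0.3, 92.9]
force: [-0.7, -0.6, -0.4]
opening: 51.2
```

```bash
python3 arc.py 581.7 -8.0
```

```text
t 24.7 [521.69 -11.6  132.11] [179.8   -0.28  92.91] F [-0.73 -0.62 -0.39] r 60.11 ang -176.57 Frad 0.77 Ftan 0.58 open 51.2
```

Released. I lift clear to a view pose like the earlier one (about (521,-70,280)).

Call:
{"fn": "send_rows", "kwargs": {"targets": [[[0,0,0.008],[0,0,0],0.2],[[0,0,0.025],[0,0,0],0.2],[[0,0,0.055],[0,0,0],0.2],[[0,-0.003,0.09],[0,0,0],0.2],[[0,-0.018,0.12],[0,0,0],0.2],[[0,-0.038,0.14],[0,0,0],0.2],[[0,-0.053,0.148],[0,0,0],0.2],[[0,-0.058,0.148],[0,0,0],0.2],[[0,-0.058,0.148],[0,0,0],0.2]]}}

```text
time_s: 25.6
ee_pos: [521.5, -70.2, 279.9]
tool_rot: [179.8, -0.3, 92.8]
force: [0.2, -0.0, -0.4]
opening: 51.6
```

```bash
python3 - <<'E'
from h import *
grab('wrist','w8');grab('side','s8');grab('top','t8')
for t in ('top0','t8'):
    p=load(t)['p'][150:170,340:365].astype(float);w=np.clip(p[...,0]-(p[...,1]+p[...,2])/2,0,None);w[w<40]=0
    vv,uu=np.mgrid[150:170,340:365];print(t,(w*uu).sum()/w.sum())
def cl(tag):
    s=load(tag);d=s['d'];vv,uu=np.mgrid[0:400,0:640];f=200/np.tan(np.radians(float(s['fov']))/2)
    P=(np.stack([(uu-s['cx'])/f,(vv-s['cy'])/f,np.ones_like(d)],-1)*d[...,None])@s['T'][:3,:3].T+s['T'][:3,3];return s['p'].astype(int),P,uu,vv
for t in ('w1','w8'):
    p,P,uu,vv=cl(t);red=(p[...,0]>100)&(p[...,1]<90)&(p[...,2]<90)
    m=red&(abs(P[...,2]-104)<5)&(P[...,1]<-80);print(t,'flag',P[m].mean(0) if m.any() else None)
    m=red&(P[...,2]>162)&(P[...,2]<172)
    print('grip',P[m].mean(0),m.sum())
s=load('s8');c=cv2.cvtColor(s['p'][150:300,150:340],cv2.COLOR_RGB2BGR);cv2.imwrite('pics/s8c.png',cv2.resize(c,None,fx=4,fy=4,interpolation=cv2.INTER_CUBIC))
st=manip.sense();print(st['time_s'],st['ee_pos'],st['force'])
E
```

```text
top0 352.7080971659919
t8 nan
w1 flag [ 585.32514679 -114.99040343  102.96043907]
grip [538.09644803 -54.31720028 167.09666494] 301
w8 flag [ 585.57876136 -119.7811459   102.74556411]
grip [515.55722536  -9.714776   167.21782004] 239
25.75 [521.31397311 -68.4154673  279.3868264 ] [-0.15775159  0.39392785  0.83324583]<stdin>:5: RuntimeWarning: invalid value encountered in scalar divide
```

View pics/w8.png

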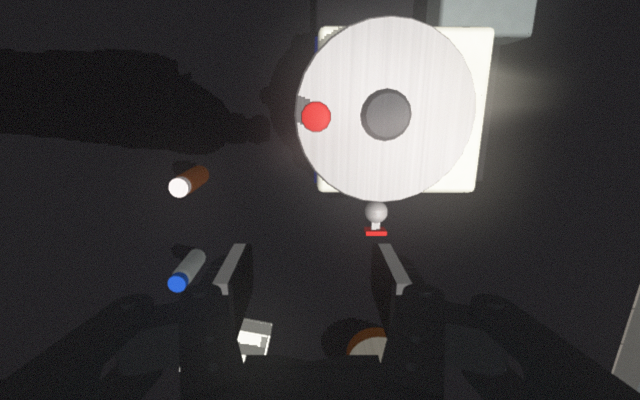

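View pics/s8c.png

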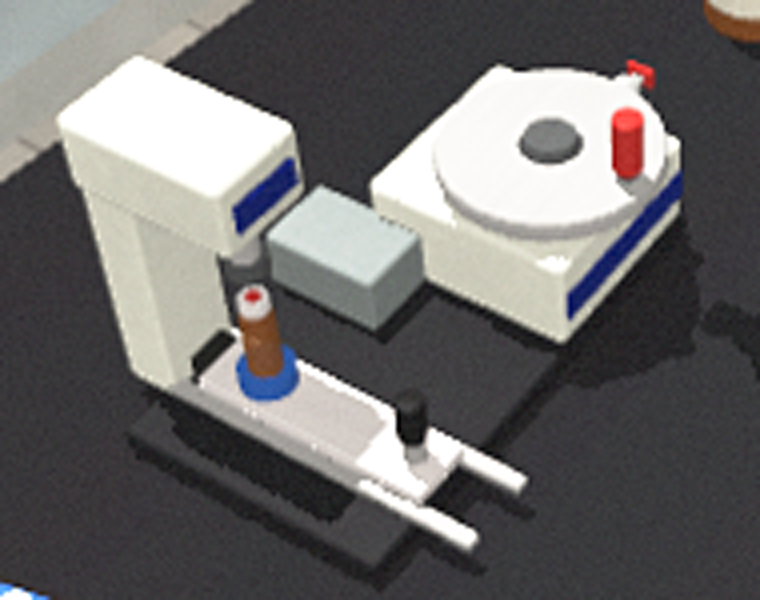

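The wheel is at home with the grip at (315,117) and the flag out at (376,233). The ram is up above the pressed cap, and the bystanders are undisturbed. I run a last numeric check on the cap and carriage.

```bash
python3 - <<'E'
from h import *
def cl(tag):
    s=load(tag);d=s['d'];vv,uu=np.mgrid[0:400,0:640];f=200/np.tan(np.radians(float(s['fov']))/2)
    return s['p'].astype(int),(np.stack([(uu-s['cx'])/f,(vv-s['cy'])/f,np.ones_like(d)],-1)*d[...,None])@s['T'][:3,:3].T+s['T'][:3,3],uu,vv
for t in ('side0','s5','s8'):
    p,P,uu,vv=cl(t)
    m=(p[...,0]>110)&(p[...,1]<90)&(p[...,2]<90)&(uu<240)&(uu>205)&(vv>215)&(vv<240)
    print(t,'cap dot',m.sum(),P[m].mean(0).round(1), uu[m].mean().round(1),vv[m].mean().round(1))
    k=(p.sum(2)<150)&(P[...,2]>86)&(P[...,2]<95)&(P[...,0]<560)&(P[...,0]>450)&(P[...,1]>180)&(P[...,1]<220);print('knob',k.sum(),P[k].mean(0).round(1))
st=manip.sense();print(st['time_s'],np.abs(st['qd']).max(),st['force'])
E
```

```text
side0 cap dot 23 [591.4 206.1 107.2] 231.1 236.3
knob 18 [476.  200.1  89.6]
s5 cap dot 88 [644.4 211.   92.3] 214.0 232.4
knob 14 [531.4 203.5  88.9]
s8 cap dot 73 [634.8 218.1 101. ] 214.4 233.5
knob 15 [530.2 203.9  90. ]
25.75 0.23297548790979408 [-0.15775159  0.39392785  0.83324583]
```

The side-depth numbers are noisy, so I take one more wrist view of the carriage from the earlier pose.

Call:
{"fn": "send_rows", "kwargs": {"targets": [[[0,0.015,0.001],[0,0,0],0.2],[[0,0.045,0.002],[0,0,0],0.2],[[0,0.085,0.002],[0,0,0],0.2],[[0,0.125,0.002],[0,0,0],0.2],[[0,0.16,0.002],[0,0,0],0.2],[[0,0.182,0.002],[0,0,0],0.2],[[-0.001,0.191,0.002],[0,0,0],0.2],[[-0.001,0.191,0.002],[0,0,0],0.2]]}}

```text
time_s: 26.55
ee_pos: [519.5, 125.0, 281.3]
tool_rot: [179.9, -0.4, 93.2]
force: [0.8, -0.8, 0.2]
opening: 51.5
```

```bash
python3 - <<'E'
from h import *
grab('wrist','w9')
o=np.array([615.5,93.2]);a=np.radians(2.65);u=np.array([np.cos(a),np.sin(a)]);v=np.array([-np.sin(a),np.cos(a)])
for t in ('w5','w9'):
    s=load(t);d=s['d'];vv,uu=np.mgrid[0:400,0:640];f=200/np.tan(np.radians(float(s['fov']))/2)
    P=(np.stack([(uu-s['cx'])/f,(vv-s['cy'])/f,np.ones_like(d)],-1)*d[...,None])@s['T'][:3,:3].T+s['T'][:3,3]
    X=(P[...,:2]-o)@u;Y=(P[...,:2]-o)@v;Z=P[...,2]
    m=(Z>87)&(Z<96)&(X<-60)&(X>-150)&(abs(Y-110)<15);print(t,'knob',X[m].mean().round(2),Y[m].mean().round(2),m.sum())
    m=(abs(Y-110)<4)&(X>15)&(X<32)&(Z>80)&(Z<185)
    i=np.argsort(Z[m]);print([(x.round(1),z.round(1)) for x,z in zip(X[m][i][::8],Z[m][i][::8])])
w=load('w9');c=cv2.cvtColor(w['p'][50:140,260:520],cv2.COLOR_RGB2BGR);cv2.imwrite('pics/w9c.png',cv2.resize(c,None,fx=3,fy=3,interpolation=cv2.INTER_CUBIC))
E
```

```text
w5 knob -79.17 109.85 372
[(np.float64(25.4), np.float64(80.3)), (np.float64(25.3), np.float64(82.9)), (np.float64(24.6), np.float64(85.6)), (np.float64(25.5), np.float64(87.8)), (np.float64(24.7), np.float64(90.1)), (np.float64(24.7), np.float64(92.6)), (np.float64(25.1), np.float64(94.1)), (np.float64(25.2), np.float64(97.0)), (np.float64(25.4), np.float64(98.9)), (np.float64(25.4), np.float64(99.5)), (np.float64(28.0), np.float64(100.2)), (np.float64(25.3), np.float64(100.9)), (np.float64(27.3), np.float64(101.6)), (np.float64(25.6), np.float64(102.6)), (np.float64(27.7), np.float64(103.6)), (np.float64(27.9), np.float64(105.4)), (np.float64(26.6), np.float64(111.1)), (np.float64(26.1), np.float64(112.6)), (np.float64(26.4), np.float64(114.3)), (np.float64(26.7), np.float64(116.4)), (np.float64(27.1), np.float64(117.6)), (np.float64(28.5), np.float64(118.9)), (np.float64(28.3), np.float64(119.4)), (np.float64(27.8), np.float64(119.9)), (np.float64(28.5), np.float64(120.5)), (np.float64(22.1), np.float64(137.8)), (np.float64(21.7), np.float64(139.5)), (np.float64(21.8), np.float64(
[... 2054 characters left out ...]
np.float64(21.3), np.float64(146.2)), (np.float64(21.6), np.float64(147.7)), (np.float64(21.5), np.float64(148.4)), (np.float64(21.6), np.float64(150.4)), (np.float64(21.2), np.float64(151.1)), (np.float64(25.6), np.float64(151.4)), (np.float64(25.8), np.float64(151.8)), (np.float64(22.7), np.float64(152.0)), (np.float64(25.4), np.float64(152.3)), (np.float64(24.9), np.float64(152.6)), (np.float64(26.0), np.float64(152.7)), (np.float64(26.5), np.float64(152.9)), (np.float64(22.7), np.float64(153.1)), (np.float64(22.9), np.float64(153.7)), (np.float64(22.8), np.float64(154.4)), (np.float64(26.3), np.float64(155.5)), (np.float64(25.4), np.float64(156.6)), (np.float64(25.1), np.float64(158.4))]
```

View pics/w9c.png

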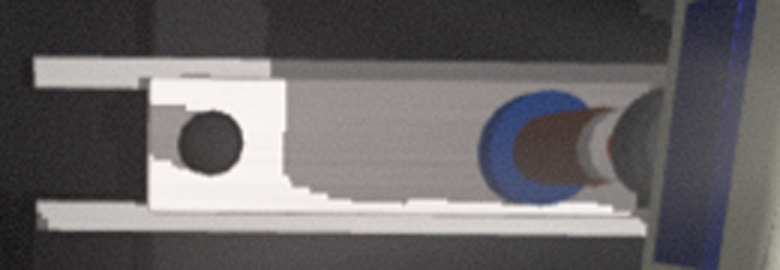

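The cap top has gone from 119.5 to 115.0, the foot is back at 140, and the carriage is unmoved. Handing in.

```bash
python3 -c "
from workcell import manip
s=manip.sense();print(s['time_s'],s['force'],abs(s['qd']).max());print(manip.sign_off())"
```

```text
26.6 [ 0.33639994 -0.29982804 -0.24311886] 1.7189821313835774
the job is handed in; nothing more can be done
None
```

The carriage is fully in, the cap is pressed, and the wheel is at its home stop with the flag out. I handed the job in at 26.6 s with the gripper open and clear of everything.

**Carriage:** I gripped the knob and slid it in until the sprung stop was felt, at about 3.5 N/mm and a peak of 14 N. I then eased back so it just meets the stop and let go.

**Wheel:** I took the red grip and turned the wheel anticlockwise, about 314° by the tool's path, until it stalled at the home stop. The push there was about 12 N, under the 18 N limit. I eased that off to about 3 N before releasing.

**Last checks:**
- **Cap:** its top went from about 119.5 to 115 mm, so it is pressed about 4.5 mm.
- **Ram:** the foot is back at about 140 mm, fully up.
- **Flag:** it moved out 5.05 mm in the top view with the wheel held at the stop, and 4.8 mm in the wrist view after release.
- **Carriage:** its position was the same to 0.02 mm before and after the turn. The vial and ram axes agree to about 1 mm.
- **Bystanders:** those I could see in the last pictures looked undisturbed. I did not measure them again.

**Checks that failed or disagreed:**
- **Carriage travel:** it moved about 55 mm rather than 60. I take this to mean it started about 5 mm in, because both the stop and the ram alignment confirm it is fully in.
- **Side-camera depth:** it was too noisy for the cap and knob (about 1 mm off for the knob, 10 mm or more for the cap), so I went by the wrist camera instead.
- **Flag after release:** the final top view could not check it, as no flag pixels were found there.

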